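# Drift the analyser carriage into line and fit its transport bolt

## Task

Lock the analyser's sliding carriage for transport: push the tapered drift from its stand fully home through the carriage hole, upright, so that it levers the carriage into line with the hidden anchor hole below, then put the drift back fully down in its stand. After that take the transport bolt from its tray, lay it in the sloping cradle and let go so as to change your grip, then take it again and put it upright and fully home in the carriage hole. Leave the tube rack, jar and blue box where they stand.

Things in the scene. Friction and masses are not known exactly. Their poses are not given: they have to be found in the camera images.
- deck: Fixed white instrument housing, 170 (x) by 190 (y) by 63 mm high; origin at the centre of its underside on the bench, z up. On it lies an aluminium carriage plate, 144 by 184 by 12 mm, that slides only along the deck's y, up to 16 mm each way from the middle, where it starts; it needs about 4 N and stays where it is left. Dark guide rails, level with its top, run beside its x edges.
- carriage_hole (a point): Centre of the carriage's 21 mm hole at its top face, 75 mm above the bench; moves with the carriage, axes as the deck's; ribs 6 mm high from 62 mm away. Hidden 1 mm below the plate: a fixed steel anchor with an equal hole reaching to 8 mm above the bench, 9.5 to 11 mm from the deck's middle along its +y or -y: which is not given; feel for it with the tip, or look in.
- drift_grip (a point): Centre of the drift's black round handle, 26 mm across and 60 mm long, standing upright, z up. 38 mm above the shoulder, 98 mm above the tip. Mass about 0.22 kg.
- drift_shoulder (a point): Underside of the drift's steel collar (32 mm across, 8 mm thick, below the handle), on its axis, z up the handle. Below it are 60 mm of steel: 18 mm straight, 19 mm across, then a taper to a flat 6 mm tip. It rests on the carriage plate when the drift is fully home, on the stand's top when it is in the stand.
- stand_hole (a point): Centre of the hole at the top of the drift's stand, a fixed grey block 75 by 75 by 70 mm; the hole is 25 mm wide and goes right through.
- bolt_grip (a point): Centre of the bolt's black square handle, 24 by 24 by 54 mm. The bolt's own x runs from its tip to its handle end. It starts lying level in its tray (base 150 by 70 mm), axis 40 mm above the bench, sides of the handle upright; under the handle is only the tray's 6 mm base. 35 mm from the flange's underside, 97 mm from the tip. Mass about 0.2 kg.
- bolt_flange (a point): Underside of the bolt's square steel flange (32 by 32 by 8 mm, next to the handle), the face towards the tip, on the bolt's axis; axes as bolt_grip. The shank beyond is 18 mm across and 62 mm long, its last 12 mm tapering to a 10 mm tip. It rests on the carriage plate when the bolt is fully home.
- cradle_top (a point): Upper end of a fixed grey V trough, 52 mm long, falling at 45 degrees to the cradle's own -x (z up), on a base 130 by 70 mm. The point is 65 mm above the bench, on the axis of a bolt lying in it. Laid in tip down, a bolt slides until its flange's underside stops at this point, its handle sticking out free up the slope, towards +x, with only the 8 mm base below.
- rack: Bystander: white tube rack with glass tubes, 50 by 120 by 100 mm high, origin at the centre of its underside.
- reagent: Bystander: jar 68 mm wide, 140 mm high, origin at the centre of its underside.
- tipbox: Bystander: blue box with a clear lid, 80 by 120 by 60 mm, origin at the centre of its underside.
Things that resemble listed ones, but are neither listed nor needed, are in the scene too. What is shaped like the part that bears cradle_top but yellow is not meant.

How it is judged:
By the outcome, as a careful person would: the job done as asked, in the order asked, and still so for the second after the job is handed in, with the robot touching nothing.
It also fails if it takes over 72 s, if anything falls off the work surface, if the arm or the gripper's body presses on something with over 40 N, if the wrist force passes 120 N, or if a joint passes its speed limit or range.

## Robot

A 6-joint arm with a two-finger parallel gripper is mounted at the origin on the work surface. World frame = base frame: x ahead of the robot, y to its left, z up, the work surface at z = 0. Lengths are in m, angles in rad, forces in N, time in s.
With the tool pointing down it reaches from about 0.4 to 0.825 m from the base axis. Payload 7 kg.
Tool frame: the origin (TCP) lies midway between the tips of the shut fingers; the grasp point (between the pads) lies hold_point_z behind it (hold_point_z is the distance from the TCP to the grasp point, in m); z points along the fingers, y is the direction in which the jaws open and shut (so a half turn about z gives the same grasp; the last joint's range is limited). The gripper opens to 88 mm and grips with 3 to 60 N. Pads are 19 mm wide; open, the fingers measure 130 mm over their backs; the gripper's body (78 mm by 193 mm) begins 47 mm behind the grasp point.
Start: joints at [1.635, 0.359, 0.012, 0, -1.224, -0.288], TCP at [0.15, 0.658, 0.227] pointing down, gripper open.
Joint ranges: [-3.07, 3.07], [-1.43, 2.12], [-1.02, 1.25], [-3.03, 1.67], [-3.05, -0], [-3.03, 3.03]. Speed limits (rad/s): [2.39, 2.39, 3.01, 3.14, 3.14, 3.14].

## Interface

Orientations are given as [roll, pitch, yaw] about the fixed x, y, z axes, in that order (R = Rz(yaw) Ry(pitch) Rx(roll)).
In Python, from station import * gives the robot as it stands. The module is installed in compiled form; this text tells all that it offers.
- The arm moves only by the tool arm_command, never from a script. Its arguments are lists of equal length, an entry for each row: "fingers": the closure, from -1 (fully open) to 1 (shut); "dp": the shift along the world's x, y, z in m, a list of three; "roll": the turn about the world's z in rad. In form: {"fingers": [fingers, ...], "dp": [[x, y, z], ...], "roll": [roll, ...]}. A call has 1 to 8 rows; each row shifts and turns the pose as measured when the row begins; what a row does not reach is not made up. A row lasts 1/10 s, in which the tool goes at most 50 mm and 8.59 degrees, less where a joint would pass 70% of its speed; a pose out of reach is approached as far as the arm can. A call is refused whole if a number of a shift passes 0.05 or a number of a turn 0.15, either way. A call with a gripper value outside its range is refused whole. The fingers move at their own pace and stop on an object; "newtons" is the grip in N (left out, the last holds). Time passes only in rows, so rows that do not move let the fingers close. It gives the time, the measured TCP pose, the force and the opening at its end, in the units of the state.
- get_state(): the state, without advancing time (a new reading comes with each control period).
- grab_frame(name): name is "scene" or "side" or "wrist"; returns the picture (400x640x3 uint8, blue, green, red); there is no depth.
- calibration(name): a dict with "fx", "fy", "cx", "cy" (pixels), "R" (3x3) and "t" (3): a world point X has camera coordinates R X + t; the wrist camera has in their place "hand_eye" (4x4, takes a point from camera to tool coordinates, whose origin is the TCP and whose axes are the flange's). Camera axes: x right, y down, z forward; pixel columns grow to the right and rows downward; lengths in m; the calibration is good to about 2 mm. A picture is of the moment at which its call begins: read the wrist's pose just before it. calibration takes no time and is no camera call.
- job_done(): hands the job in, once; it reports no verdict.
The state is a dict: "t": time; "q": joint angles; "qd": joint speeds; "joint_efforts": joint torques, N m; "eef_pos": TCP position; "ee_rot": TCP orientation; "force": force on the tool from outside, world axes, zero at the start; "moment": the same for the moment, N m; "width": finger opening in m.
Only numpy, scipy, OpenCV 4.12 (cv2) and the standard library are available. Lean on these libraries where they do the work, as an engineer would, in place of code of your own. Each camera call takes 0.05 s, during which the arm holds its last target.

## Working session

There is one attempt and no reset: what is moved stays moved. The work goes in short steps, Python scripts to look and compute and a tool call to move; the robot and the scene stay as the last step left them, time stands still between calls to the robot, and variables do not carry over. Pictures are saved under pics/ and viewed, and the job is handed in when it is done.

Besides the shell and the picture viewer there is one more tool, called after "Call:" by a JSON object that holds its "method" and its "body", one argument or row to a line. arm_command: Moves the arm, as the interface text tells. Its arguments: {"type":"object","properties":{"fingers":{"type":"array"},"dp":{"type":"array"},"roll":{"type":"array"},"newtons":{"type":"number"}},"required":["fingers","dp","roll"]}

```bash
mkdir -p pics; ls
python3 - <<'E'
from station import *
import cv2
print(get_state())
for n in ("scene","side","wrist"):
    c=calibration(n); print(n,c)
    cv2.imwrite(f"pics/{n}0.png",grab_frame(n))
E
```

```text
pics
{'t': 0.0, 'q': array([ 1.63509496e+00,  3.59364780e-01,  1.10991090e-02, -3.50824362e-04,
       -1.22412555e+00, -2.88095137e-01]), 'qd': array([ 0.00106246,  0.00030882, -0.00172188, -0.00150867,  0.00016345,
       -0.00021309]), 'joint_efforts': array([-2.75808407e-04, -5.82708907e+01,  2.93055117e+01,  6.99730933e+00,
        6.87092674e-03, -1.55447933e-04]), 'eef_pos': array([0.14972506, 0.6576924 , 0.22565439]), 'ee_rot': array([ 3.13996978e+00, -1.36983886e-04, -2.23915853e-01]), 'force': array([-0.03912778,  0.48284355,  0.08700444]), 'moment': array([-0.03649062, -0.00506602,  0.00854127]), 'width': 0.08748865825053613}
scene {'fx': 368.8388067271805, 'fy': 368.8388067271805, 'cx': 314.0076797285358, 'cy': 200.54988422149614, 'R': array([[ 0.1537353 ,  0.98798336,  0.01594826],
       [ 0.67497577, -0.09321475, -0.73192809],
       [-0.72164616,  0.12328787, -0.68119522]]), 't': array([-0.09084312, -0.36230702,  1.43579925])}
side {'fx': 451.18131437232074, 'fy': 451.18131437232074, 'cx': 316.2483890913846, 'cy': 199.77014467342, 'R': array([[-0.96702827, -0.25403349,  0.01798065],
       [-0.20342428,  0.72803712, -0.65466061],
       [ 0.15321514, -0.63673302, -0.75570906]]), 't': array([0.59786895, 0.20602966, 1.13355855])}
wrist {'fx': 338.8903453555173, 'fy': 338.8903453555173, 'cx': 322.12341094668574, 'cy': 200.88599757014828, 'hand_eye': array([[ 6.77781595e-05, -9.68399943e-01, -2.49402379e-01,
         6.78205723e-02],
       [ 9.99999998e-01,  6.24494688e-05,  2.92783788e-05,
         8.27911438e-04],
       [-1.27781343e-05, -2.49402380e-01,  9.68399944e-01,
        -1.57778793e-01],
       [ 0.00000000e+00,  0.00000000e+00,  0.00000000e+00,
         1.00000000e+00]])}
```

View pics/scene0.png

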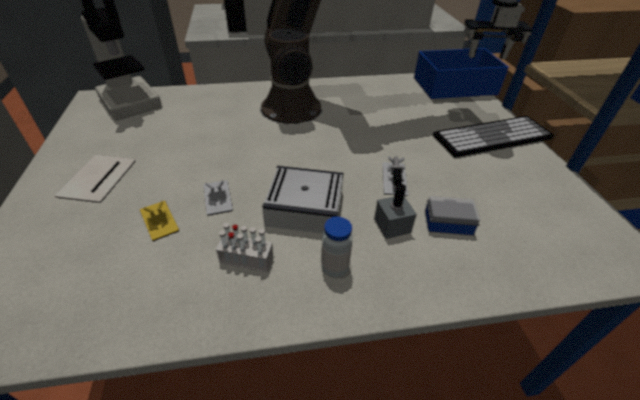

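View pics/side0.png

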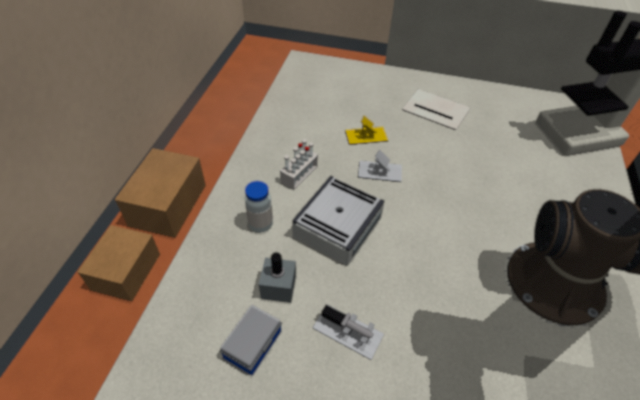

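View pics/wrist0.png

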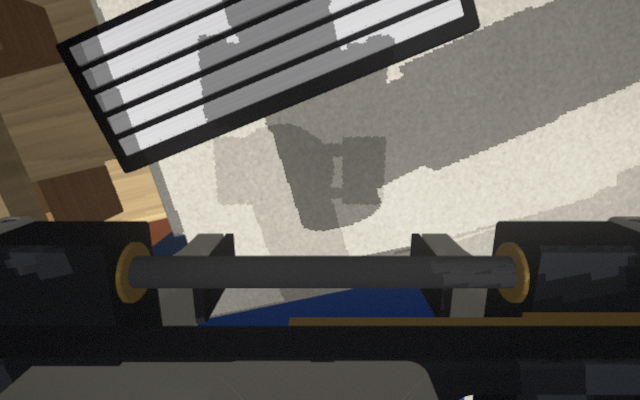

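Run:
```python
import station
print([ (n, getattr(station,n) if not callable(getattr(station,n)) else '') for n in dir(station) if not n.startswith('__')])
import cv2
a=cv2.imread('pics/scene0.png'); b=cv2.imread('pics/side0.png')
cv2.imwrite('pics/s_l.png',cv2.resize(a[150:290,130:360],None,fx=3.4,fy=3.4,interpolation=cv2.INTER_CUBIC))
cv2.imwrite('pics/s_r.png',cv2.resize(a[130:270,310:510],None,fx=4,fy=4,interpolation=cv2.INTER_CUBIC))
cv2.imwrite('pics/d_t.png',cv2.resize(b[100:270,230:430],None,fx=3.5,fy=3.5,interpolation=cv2.INTER_CUBIC))
cv2.imwrite('pics/d_b.png',cv2.resize(b[230:380,210:410],None,fx=4,fy=4,interpolation=cv2.INTER_CUBIC))
```

```text
[('Unreachable', ''), ('calibration', ''), ('get_state', ''), ('grab_frame', ''), ('hold_point_z', 0.0188), ('job_done', '')]
```

View pics/s_l.png

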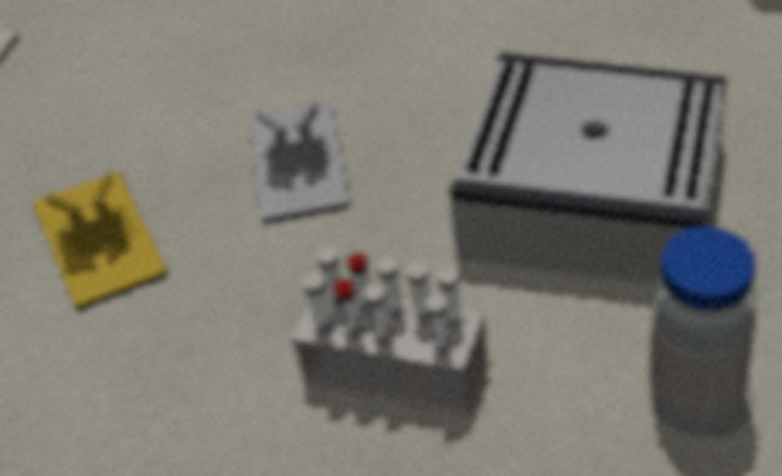

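View pics/s_r.png

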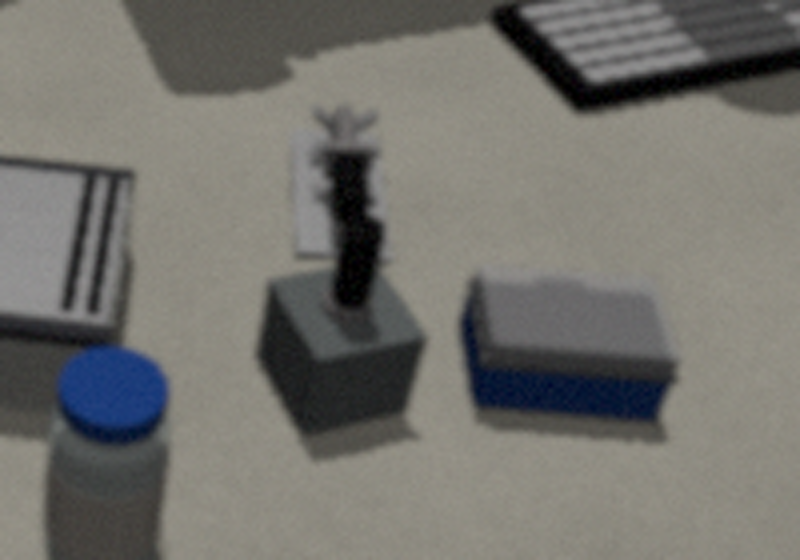

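View pics/d_t.png

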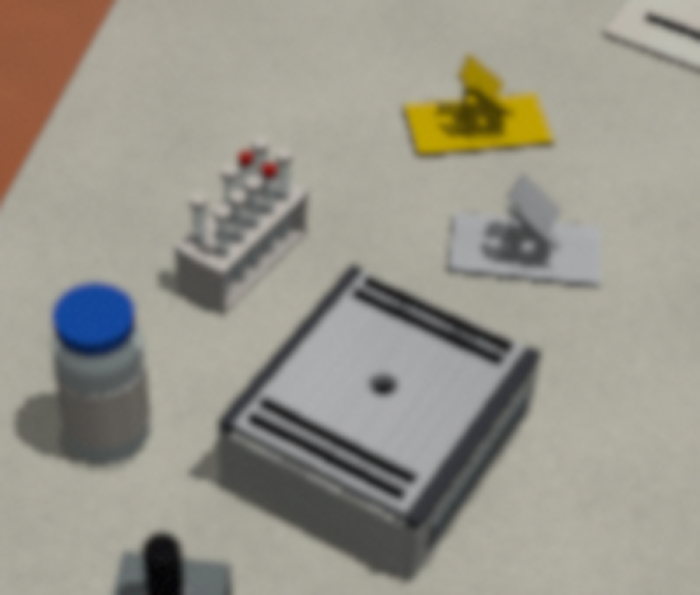

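View pics/d_b.png

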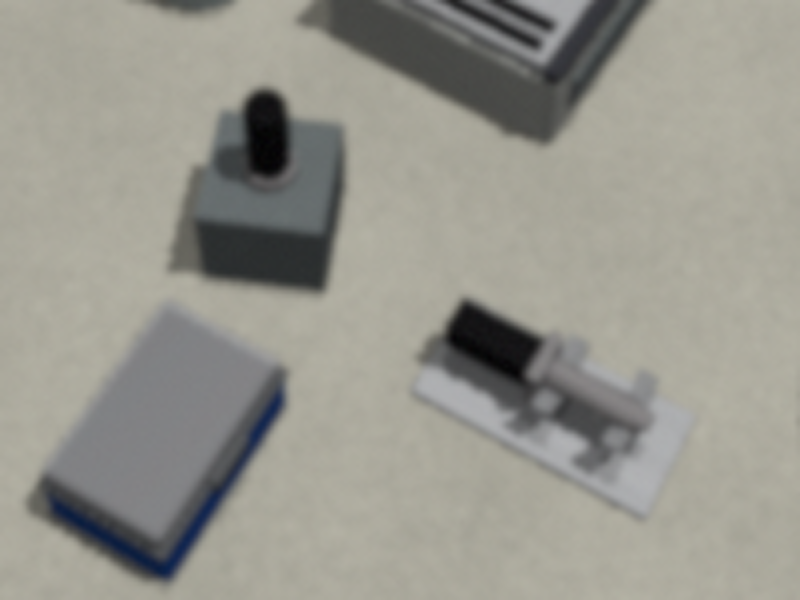

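```bash
cat > h.py <<'E'
from station import *
import numpy as np, cv2
from scipy.optimize import least_squares
def proj(n,X):
    c=calibration(n); P=np.asarray(X)@c['R'].T+c['t']
    return np.stack([c['fx']*P[:,0]/P[:,2]+c['cx'],c['fy']*P[:,1]/P[:,2]+c['cy']],1)
def ray(n,px,z):
    c=calibration(n); d=c['R'].T@np.array([(px[0]-c['cx'])/c['fx'],(px[1]-c['cy'])/c['fy'],1]); o=-c['R'].T@c['t']
    return o+d*(z-o[2])/d[2]
from scipy.spatial.transform import Rotation as Rn
def wpose():
    s=get_state(); T=np.eye(4); T[:3,:3]=Rn.from_euler('xyz',s['ee_rot']).as_matrix(); T[:3,3]=s['eef_pos']
    return T@calibration('wrist')['hand_eye']
def wray(T,px,z):
    c=calibration('wrist'); d=T[:3,:3]@np.array([(px[0]-c['cx'])/c['fx'],(px[1]-c['cy'])/c['fy'],1]); o=T[:3,3]
    return o+d*(z-o[2])/d[2]
def wproj(T,X):
    c=calibration('wrist'); P=(np.asarray(X)-T[:3,3])@T[:3,:3]
    return np.stack([c['fx']*P[:,0]/P[:,2]+c['cx'],c['fy']*P[:,1]/P[:,2]+c['cy']],1)
E
python3 - <<'E'
from h import *
sl=lambda *p:[(x/3.4+130-.35,y/3.4+150-.35) for x,y in p]
sr=lambda *p:[(x/4+310-.375,y/4+130-.375) for x,y in p]
dt=lambda *p:[(x/3.5+230-.36,y/3.5+100-.36) for x,y in p]
db=lambda *p:[(x/4+210-.375,y/4+230-.375) for x,y in p]
def show(name,z,A,B):
    print(name)
    for n,P in (('scene',A),('side',B)):
        print(n,[ (ray(n,p,z)[:2]*1000).round().tolist() for p in P])
show('stand',.07,sr((275,285),(375,265),(425,340),(318,365)),db((343,125),(325,232),(195,218),(220,115)))
show('drift collar',.07,sr((350,305)),db((270,178)))
show('drift top',.138,sr((363,225)),db((266,98)))
show('deck',.075,sl((503,55),(725,78),(712,215),(455,187)),dt((538,350),(415,520),(225,428),(353,268)))
show('hole',.075,sl((594,130)),dt((383,384)))
show('tray',.006,sr((297,133),(388,260),(298,255)),db((645,517),(695,412),(412,390)))
show('bolt top z52: handle end L,R; flangeL,R',.052,sr(),db((445,330),(467,300),(525,375),(545,345)))
show('cradle',.008,sl((250,115),(325,100),(350,208),(263,222)),dt((598,285),(605,228),(455,213),(447,270)))
show('yellow',.008,sl((115,175)),dt((405,103)))
show('rack top',.06,sl((385,330)),dt((240,230)))
show('jar top',.14,sl((708,260)),dt((95,315)))
show('tipbox',.06,sr((570,320)),db((165,420)))
E
```

```text
stand
scene [[636.0, 159.0], [626.0, 230.0], [697.0, 238.0], [709.0, 165.0]]
side [[630.0, 156.0], [619.0, 229.0], [694.0, 239.0], [703.0, 169.0]]
drift collar
scene [[661.0, 202.0]]
side [[661.0, 203.0]]
drift top
scene [[661.0, 198.0]]
side [[663.0, 193.0]]
deck
scene [[461.0, -85.0], [516.0, 92.0], [670.0, 49.0], [615.0, -133.0]]
side [[458.0, -88.0], [515.0, 90.0], [666.0, 48.0], [614.0, -134.0]]
hole
scene [[565.0, -23.0]]
side [[564.0, -24.0]]
tray
scene [[401.0, 255.0], [556.0, 276.0], [542.0, 213.0]]
side [[411.0, 317.0], [394.0, 249.0], [554.0, 279.0]]
bolt top z52: handle end L,R; flangeL,R
scene []
side [[540.0, 261.0], [533.0, 239.0], [491.0, 275.0], [484.0, 255.0]]
cradle
scene [[429.0, -304.0], [417.0, -241.0], [557.0, -219.0], [563.0, -286.0]]
side [[421.0, -235.0], [424.0, -305.0], [555.0, -288.0], [548.0, -217.0]]
yellow
scene [[491.0, -408.0]]
side [[629.0, -421.0]]
rack top
scene [[732.0, -188.0]]
side [[717.0, -165.0]]
jar top
scene [[772.0, 21.0]]
side [[769.0, 23.0]]
tipbox
scene [[684.0, 342.0]]
side [[671.0, 355.0]]
```

Call:
{"method": "arm_command", "body": {
  "fingers": [-1,-1,-1,-1,-1,-1,-1,-1],
  "dp": [
    [0.03,-0.039,0.008],
    [0.03,-0.039,0.008],
    [0.03,-0.039,0.008],
    [0.03,-0.039,0.008],
    [0.03,-0.039,0.008],
    [0.03,-0.039,0.008],
    [0.03,-0.039,0.008],
    [0.03,-0.039,0.008]
  ],
  "roll": [0,0,0,0,0,0,0,0],
  "newtons": 30
}}

```text
t: 0.95
eef_pos: [0.3865, 0.3426, 0.2848]
ee_rot: [3.133, -0.001, -0.216]
force: [1.2, 0.4, -0.1]
width: 0.0874
```

Call:
{"method": "arm_command", "body": {
  "fingers": [-1,-1,-1],
  "dp": [
    [0.028,-0.035,0],
    [0.028,-0.032,0],
    [0,0,0]
  ],
  "roll": [0,0,0]
}}

```text
t: 1.25
eef_pos: [0.4464, 0.2685, 0.2866]
ee_rot: [3.135, -0.002, -0.219]
force: [0.2, 0.6, -0.2]
width: 0.0877
```

Run:
```python
from h import *
T=wpose(); np.save('T1.npy',T); print(get_state()['eef_pos'],get_state()['ee_rot'],get_state()['force'])
im=grab_frame('wrist'); cv2.imwrite('pics/w1.png',im)
```

```text
[0.44635618 0.26853771 0.28659342] [ 3.13484016e+00 -2.27673140e-03 -2.19425753e-01] [ 0.18592031  0.55405767 -0.16365358]
```

View pics/w1.png

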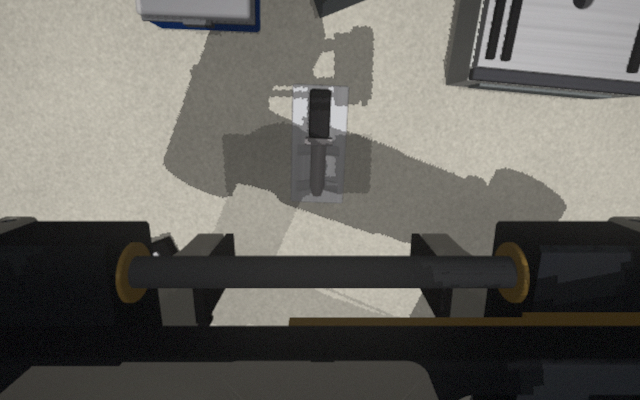

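```bash
python3 - <<'E'
import cv2
a=cv2.imread('pics/w1.png')
cv2.imwrite('pics/w1c.png',cv2.resize(a[80:210,270:370],None,fx=6,fy=6,interpolation=cv2.INTER_CUBIC)[:600*2][::1][:780])
E
python3 -c "
import cv2;a=cv2.imread('pics/w1c.png');print(a.shape);cv2.imwrite('pics/w1d.png',cv2.resize(a,None,fx=.76,fy=.76))"
```

```text
(780, 600, 3)
```

View pics/w1d.png

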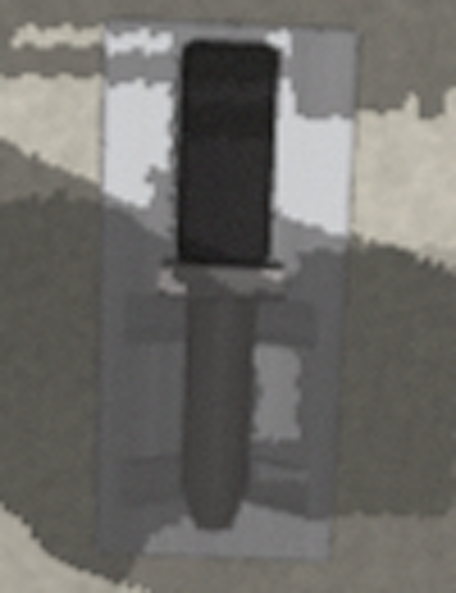

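Run:
```python
from h import *
T=np.load('T1.npy')
f=lambda x,y:(270+x/4.56-.3,80+y/4.56-.3)
e=wray(T,f(231,42),.052);fl=wray(T,f(224,262),.052);tip=wray(T,f(213,528),.040)
print(e,fl,tip, np.linalg.norm(e-fl))
d=e-tip; print('yaw',np.arctan2(d[1],d[0])); d=e-fl; print(np.arctan2(d[1],d[0]))
c=[wray(T,f(*p),.006) for p in ((106,22),(358,30),(330,558),(100,552))]; print(np.array(c).round(4)); m=np.mean(c,0); print(m)
d=(c[0]+c[1]-c[2]-c[3]); print(np.arctan2(d[1],d[0]))
u=(e-tip)/np.linalg.norm((e-tip)[:2]); print('grip', e-27e-3*u, tip+97e-3*u)
```

```text
[0.53869911 0.24745972 0.052     ] [0.48797358 0.2606323  0.052     ] [0.41912853 0.27922232 0.04      ] 0.05240797908763705
yaw -0.25964262481561473
-0.25407160112182087
[[0.5541 0.2784 0.006 ]
 [0.5374 0.2126 0.006 ]
 [0.395  0.2499 0.006 ]
 [0.4115 0.3152 0.006 ]]
[0.47448616 0.26400904 0.006     ]
-0.25435627507359787
grip [0.5126041  0.25439157 0.04938113] [0.51287727 0.25431901 0.04940854]
```

Call:
{"method": "arm_command", "body": {
  "fingers": [-1,-1,-1,-1,-1],
  "dp": [
    [0.04,-0.014,0],
    [0.04,-0.014,0],
    [0.04,-0.014,0],
    [0.03,-0.011,0],
    [0,0,0]
  ],
  "roll": [0,0,0,0,0]
}}

```text
t: 1.8
eef_pos: [0.5985, 0.2182, 0.2857]
ee_rot: [3.137, -0.001, -0.214]
force: [-1.3, 0.9, -0.6]
width: 0.0876
```

Run:
```python
from h import *
T=wpose(); np.save('T2.npy',T); print(get_state()['eef_pos'],get_state()['ee_rot'],get_state()['force'])
im=grab_frame('wrist'); cv2.imwrite('pics/w2.png',im)
```

```text
[0.59845843 0.21818622 0.2856748 ] [ 3.13650557e+00 -7.19775471e-04 -2.13743005e-01] [-1.30595836  0.85141133 -0.64404977]
```

View pics/w2.png

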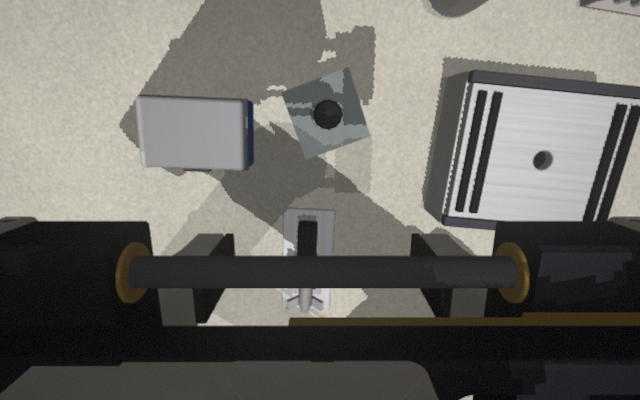

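Run:
```python
import cv2
a=cv2.imread('pics/w2.png')
l=cv2.resize(a[60:165,275:380],(560,560),interpolation=cv2.INTER_CUBIC)
r=cv2.resize(a[55:235,435:640],None,fx=3.9,fy=3.3,interpolation=cv2.INTER_CUBIC)
cv2.imwrite('pics/w2l.png',l);
cv2.imwrite('pics/w2r.png',cv2.resize(a[60:235,430:640],None,fx=3.4,fy=3.4,interpolation=cv2.INTER_CUBIC))
```

```text
(no output)
```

View pics/w2l.png

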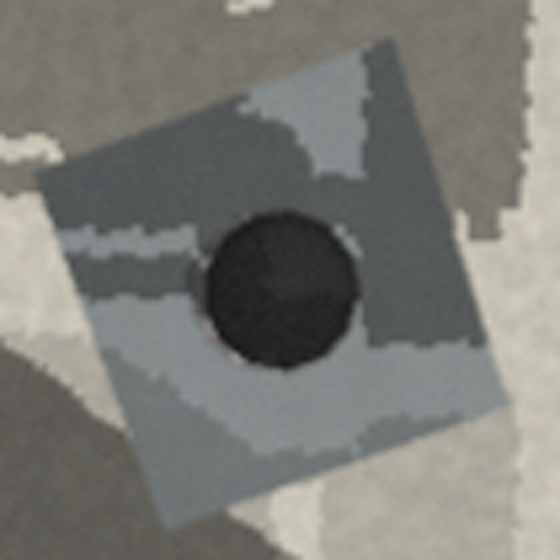

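View pics/w2r.png

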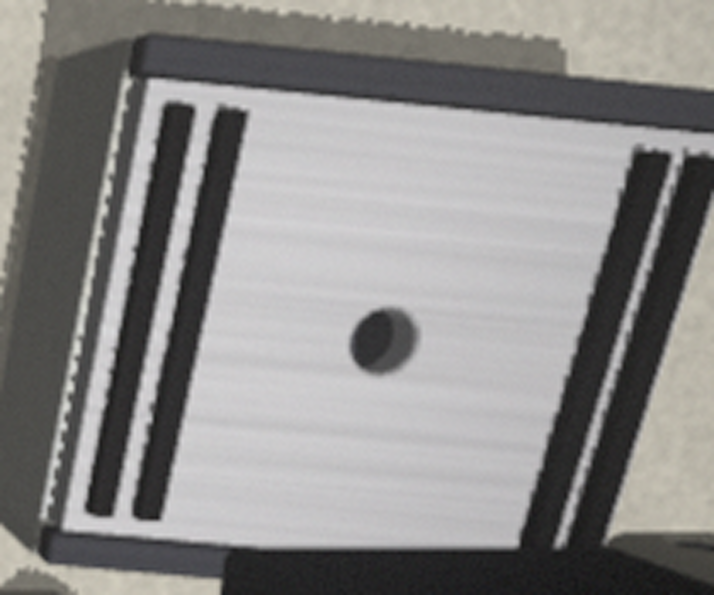

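Run:
```python
from h import *
T=np.load('T2.npy')
f=lambda x,y:(275+x*105/560-.4,60+y*105/560-.4)
print('drift top',wray(T,f(281,287),.138)*1000)
c=np.array([wray(T,f(*p),.07) for p in ((38,172),(390,38),(510,402),(168,528))])*1000; print('stand',c.round(1),c.mean(0))
g=lambda x,y:(430+x/3.4-.35,60+y/3.4-.35)
print('hole',wray(T,g(384,341),.075)*1000)
a,b=wray(T,g(145,78),.075),wray(T,g(714,132),.075); d=a-b; print('deck y yaw',np.arctan2(-d[0],d[1]))
a,b=wray(T,g(145,78),.075),wray(T,g(62,526),.075);print(a,b,np.linalg.norm(a-b)); d=a-b; print('deck x yaw',np.arctan2(d[1],d[0]))
```

```text
drift top [663.69894719 197.78300201 138.        ]
stand [[695.1 238.7  70. ]
 [704.7 166.1  70. ]
 [631.5 155.7  70. ]
 [621.3 229.3  70. ]] [663.13811236 197.42492369  70.        ]
hole [565.48582781 -23.09266517  75.        ]
deck y yaw -0.30186369916461553
[0.66189746 0.04379033 0.075     ] [0.52580358 0.08573557 0.075     ] 0.14241119152908607
deck x yaw -0.29897009434628935
```

Call:
{"method": "arm_command", "body": {
  "fingers": [-1,-1,-1,-1,-1,-1,-1],
  "dp": [
    [0.035,-0.011,0],
    [0.03,-0.01,-0.01],
    [0,0,-0.045],
    [0,0,-0.045],
    [0,0,-0.045],
    [0,0,-0.03],
    [0,0,0]
  ],
  "roll": [-0.043,-0.043,0,0,0,0,0]
}}

```text
t: 2.55
eef_pos: [0.6579, 0.2054, 0.1074]
ee_rot: [3.141, -0.002, -0.295]
force: [-0.5, -1.1, -0.2]
width: 0.0875
```

Call:
{"method": "arm_command", "body": {
  "fingers": [-1,-1,0.3,1,1,1],
  "dp": [
    [0.005,-0.007,-0.016],
    [0.001,-0.002,-0.003],
    [0,0,0],
    [0,0,0],
    [0,0,0],
    [0,0,0]
  ],
  "roll": [0,0,0,0,0,0],
  "newtons": 45
}}

```text
t: 3.15
eef_pos: [0.6666, 0.1999, 0.0954]
ee_rot: [-3.136, -0.009, -0.291]
force: [0.2, 0.5, -0.5]
width: 0.0613
```

Run:
```python
from h import *
for i in range(3):
    s=get_state(); print(s['eef_pos'],s['ee_rot'],s['qd'].round(3),s['width'])
    grab_frame('side')
```

```text
[0.66659959 0.19991563 0.09539886] [-3.13609429 -0.00926971 -0.29139019] [ 0.002 -0.012  0.008 -0.    -0.003 -0.   ] 0.06134253065526414
[0.66671378 0.19994503 0.09550864] [-3.13596005 -0.00950568 -0.2913274 ] [-0.001  0.004 -0.005  0.002  0.001 -0.001] 0.057226257024734106
[0.66656992 0.19988478 0.09522318] [-3.136217   -0.00916789 -0.29139796] [ 0.002  0.007 -0.005 -0.003  0.001  0.001] 0.052670481305995755
```

Call:
{"method": "arm_command", "body": {
  "fingers": [1,1,1,1,1,1],
  "dp": [
    [-0.003,-0.002,-0.006],
    [0,0,0],
    [0,0,0],
    [0,0,0],
    [0,0,0],
    [0,0,0]
  ],
  "roll": [0,0,0,0,0,0]
}}

```text
t: 3.9
eef_pos: [0.6632, 0.1978, 0.0885]
ee_rot: [-3.136, -0.009, -0.291]
force: [-1.0, 0.1, 0.7]
width: 0.0257
```

Call:
{"method": "arm_command", "body": {
  "fingers": [1,1,1,1,1,1,1],
  "dp": [
    [0,0,0.03],
    [0,0,0.045],
    [0,0,0.045],
    [-0.025,-0.035,0],
    [-0.035,-0.045,0],
    [-0.035,-0.045,0],
    [-0.035,-0.045,0]
  ],
  "roll": [0,0,0,0,0,0,0]
}}

```text
t: 4.6
eef_pos: [0.54, 0.0405, 0.2058]
ee_rot: [-3.141, -0.003, -0.288]
force: [0.9, 0.2, -1.6]
width: 0.0256
```

Call:
{"method": "arm_command", "body": {
  "fingers": [1,1,1],
  "dp": [
    [-0.03,-0.035,0],
    [-0.008,-0.008,0],
    [0,0,0]
  ],
  "roll": [0,0,0]
}}

```text
t: 4.9
eef_pos: [0.4947, -0.0082, 0.2054]
ee_rot: [-3.141, -0.001, -0.292]
force: [0.8, 1.0, -2.2]
width: 0.0256
```

Run:
```python
from h import *
T=wpose(); np.save('T3.npy',T); print(get_state()['eef_pos'],get_state()['ee_rot'],get_state()['force'])
im=grab_frame('wrist'); cv2.imwrite('pics/w3.png',im)
p=wproj(T,[[.5655,-.0231,.075]])[0]; print(p); u,v=p.astype(int)
cv2.imwrite('pics/w3c.png',cv2.resize(im[max(0,v-40):v+40,u-40:u+40],None,fx=7,fy=7,interpolation=cv2.INTER_CUBIC))
```

```text
[ 0.49467193 -0.0082146   0.20535277] [-3.14065284e+00 -8.04008176e-04 -2.92016504e-01] [ 0.78415042  1.0214154  -2.249429  ]
[313.86823931 108.40267557]
```

View pics/w3.png

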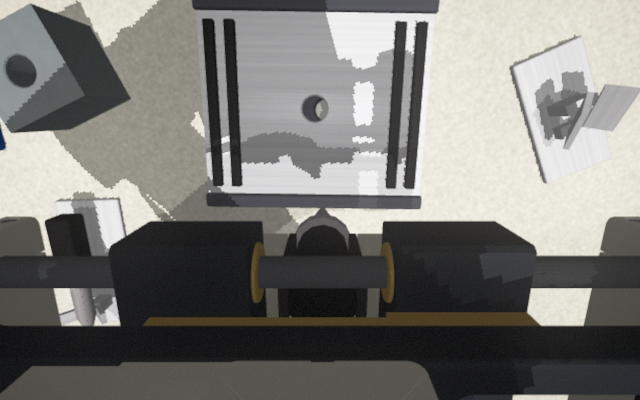

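View pics/w3c.png

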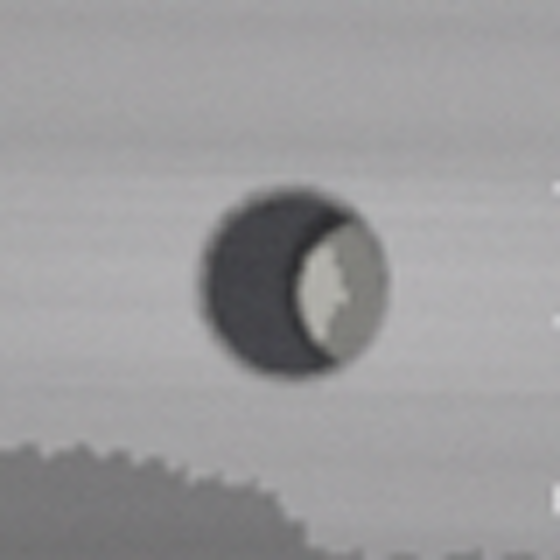

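Call:
{"method": "arm_command", "body": {
  "fingers": [1,1,1,1],
  "dp": [
    [0.033,-0.01,0],
    [0.03,-0.009,-0.02],
    [0.005,-0.001,-0.02],
    [0,0,0]
  ],
  "roll": [0,0,0,0]
}}

```text
t: 5.35
eef_pos: [0.569, -0.0252, 0.1642]
ee_rot: [-3.139, -0.003, -0.289]
force: [-1.6, 0.7, -2.1]
width: 0.0255
```

Call:
{"method": "arm_command", "body": {
  "fingers": [1,1,1],
  "dp": [
    [-0.005,-0.0035,-0.004],
    [0,0,0],
    [0,0,0]
  ],
  "roll": [0,0,0]
}}

```text
t: 5.65
eef_pos: [0.5642, -0.0275, 0.1603]
ee_rot: [-3.14, -0.002, -0.287]
force: [0.5, -0.7, -1.8]
width: 0.0257
```

Run:
```python
from h import *
s=get_state(); print(s['eef_pos'],s['ee_rot'],s['force'])
for n in ('scene','side'):
    im=grab_frame(n); 
    u,v=proj(n,[[.5655,-.0231,.1]])[0].astype(int)
    cv2.imwrite(f'pics/a_{n}.png',cv2.resize(im[v-50:v+50,u-60:u+60],None,fx=6,fy=6,interpolation=cv2.INTER_CUBIC))
    print(u,v)
```

```text
[ 0.56422993 -0.02745911  0.16026541] [-3.13975870e+00 -2.17608364e-03 -2.86904259e-01] [ 0.4959942  -0.69733227 -1.83131628]
304 180
339 203
```

View pics/a_side.png

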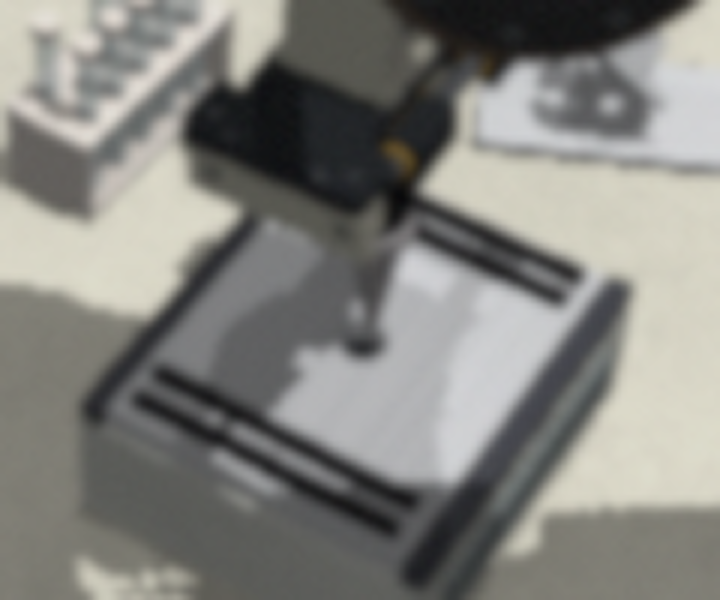

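View pics/a_scene.png

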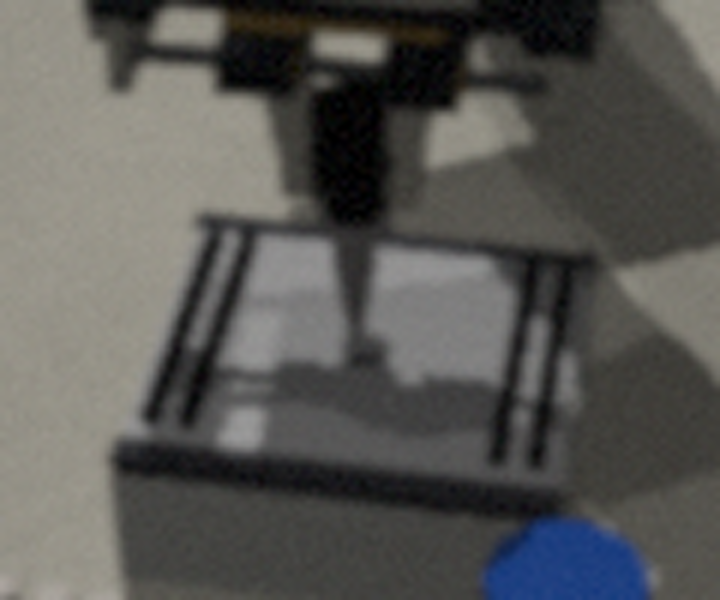

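Call:
{"method": "arm_command", "body": {
  "fingers": [1,1,1,1],
  "dp": [
    [0,-0.0015,-0.01],
    [0,0,-0.01],
    [0,0,-0.006],
    [0,0,0]
  ],
  "roll": [0,0,0,0],
  "newtons": 60
}}

```text
t: 6.15
eef_pos: [0.565, -0.0282, 0.1341]
ee_rot: [-3.136, -0.006, -0.287]
force: [1.1, 1.6, -2.7]
width: 0.025
```

Call:
{"method": "arm_command", "body": {
  "fingers": [1,1,1,1],
  "dp": [
    [-0.001,-0.002,-0.006],
    [-0.001,-0.002,-0.006],
    [-0.0005,-0.001,-0.006],
    [0,0,0]
  ],
  "roll": [0,0,0,0]
}}

```text
t: 6.55
eef_pos: [0.5638, -0.0319, 0.1156]
ee_rot: [-3.133, -0.009, -0.286]
force: [0.8, 2.3, -2.7]
width: 0.0255
```

Call:
{"method": "arm_command", "body": {
  "fingers": [1,1,1,1],
  "dp": [
    [-0.0008,-0.0012,-0.005],
    [-0.0004,-0.0005,-0.005],
    [0,0,-0.004],
    [0,0,0]
  ],
  "roll": [0,0,0,0]
}}

```text
t: 6.95
eef_pos: [0.5626, -0.0337, 0.1004]
ee_rot: [-3.133, -0.009, -0.286]
force: [0.5, 4.4, -2.0]
width: 0.0251
```

Call:
{"method": "arm_command", "body": {
  "fingers": [1,1,1,1],
  "dp": [
    [0,0,-0.004],
    [0,0,-0.004],
    [0,0,-0.002],
    [0,0,0]
  ],
  "roll": [0,0,0,0]
}}

```text
t: 7.35
eef_pos: [0.5627, -0.0337, 0.0937]
ee_rot: [-3.134, -0.01, -0.284]
force: [0.7, 3.5, -5.2]
width: 0.025
```

Call:
{"method": "arm_command", "body": {
  "fingers": [1,1,1],
  "dp": [
    [0,0,-0.005],
    [0,0,-0.006],
    [0,0,-0.006]
  ],
  "roll": [0,0,0]
}}

```text
t: 7.65
eef_pos: [0.564, -0.0338, 0.0928]
ee_rot: [-3.135, -0.018, -0.277]
force: [-25.4, 12.2, 60.6]
width: 0.025
```

Run:
```python
from h import *
s=get_state(); print(s['eef_pos'],s['ee_rot'],s['force'],s['moment'])
for n in ('scene','side'):
    im=grab_frame(n); 
    u,v=proj(n,[[.5655,-.0231,.1]])[0].astype(int)
    cv2.imwrite(f'pics/b_{n}.png',cv2.resize(im[v-50:v+50,u-60:u+60],None,fx=6,fy=6,interpolation=cv2.INTER_CUBIC))
```

```text
[ 0.56398053 -0.03379737  0.09283286] [-3.13546087 -0.01778127 -0.27685812] [-25.35646104  12.18234482  60.5926032 ] [4.55808396 9.79149638 0.02020376]
```

View pics/b_scene.png

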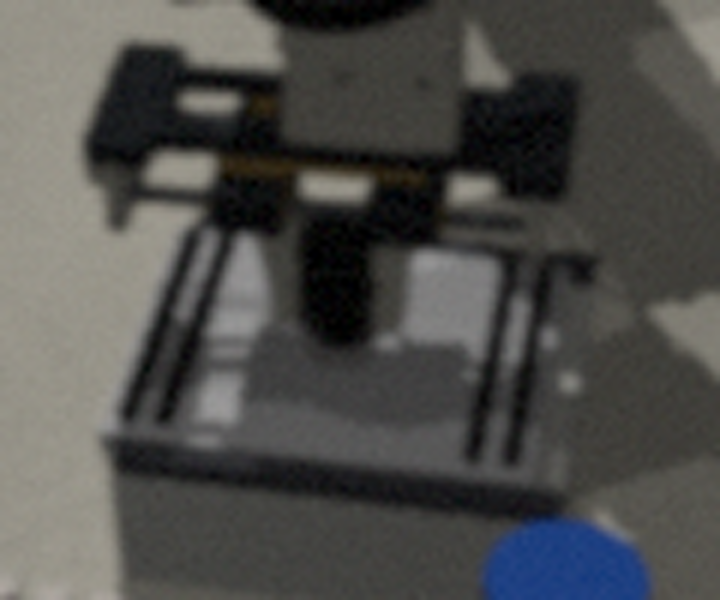

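View pics/b_side.png

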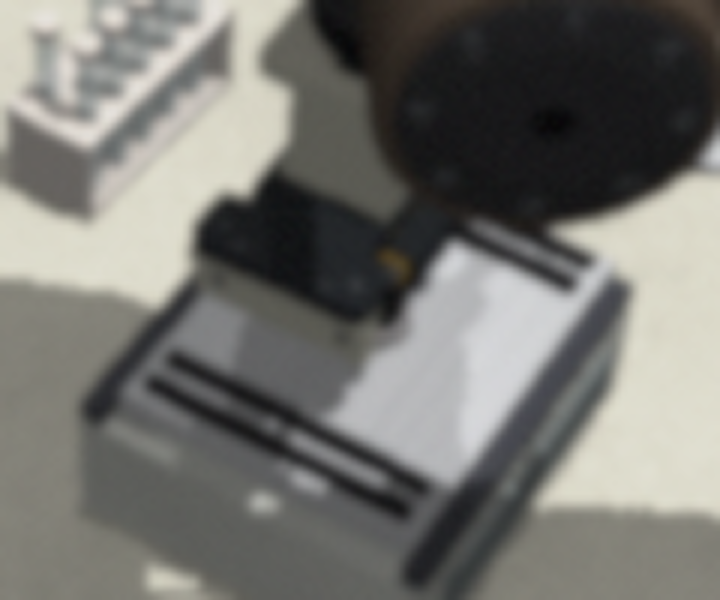

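Call:
{"method": "arm_command", "body": {
  "fingers": [1,1,1,1,1],
  "dp": [
    [0,0,0.001],
    [0,0,0.01],
    [0,0,0.025],
    [0,0,0.035],
    [0,0,0.04]
  ],
  "roll": [0,0,0,0,0]
}}

```text
t: 8.25
eef_pos: [0.5581, -0.0362, 0.2023]
ee_rot: [3.14, -0.006, -0.278]
force: [1.5, -0.2, -3.7]
width: 0.0255
```

Call:
{"method": "arm_command", "body": {
  "fingers": [1,1,1,1,1,1,1],
  "dp": [
    [0.018,0.04,0],
    [0.018,0.04,0],
    [0.018,0.04,0],
    [0.018,0.04,0],
    [0.018,0.04,0],
    [0.012,0.03,0],
    [0,0,0]
  ],
  "roll": [0,0,0,0,0,0,0]
}}

```text
t: 8.95
eef_pos: [0.6646, 0.1952, 0.2066]
ee_rot: [3.133, -0.012, -0.284]
force: [0.0, -0.3, -3.5]
width: 0.0252
```

Call:
{"method": "arm_command", "body": {
  "fingers": [1,1,1,1],
  "dp": [
    [-0.001,0.003,-0.03],
    [0,0,-0.03],
    [0,0,-0.01],
    [0,0,0]
  ],
  "roll": [0,0,0,0]
}}

```text
t: 9.35
eef_pos: [0.6633, 0.1959, 0.1322]
ee_rot: [3.125, -0.009, -0.284]
force: [-1.0, -0.7, -2.8]
width: 0.0256
```

Call:
{"method": "arm_command", "body": {
  "fingers": [1,1,1,1],
  "dp": [
    [0,0.002,-0.015],
    [0,0,-0.012],
    [0,0,-0.007],
    [0,0,0]
  ],
  "roll": [0,0,0,0]
}}

```text
t: 9.75
eef_pos: [0.6647, 0.197, 0.0983]
ee_rot: [3.126, -0.012, -0.285]
force: [-1.1, -0.5, -2.9]
width: 0.0251
```

Call:
{"method": "arm_command", "body": {
  "fingers": [1,1,1,1],
  "dp": [
    [-0.001,0.001,-0.006],
    [0,0,-0.004],
    [0,0,-0.003],
    [0,0,0]
  ],
  "roll": [0,0,0,0]
}}

```text
t: 10.15
eef_pos: [0.6651, 0.1986, 0.0891]
ee_rot: [3.129, -0.016, -0.283]
force: [0.5, 0.7, -2.3]
width: 0.0253
```

Nearly seated; press slightly, then open and check.

Call:
{"method": "arm_command", "body": {
  "fingers": [1,1,-1,-1,-1,-1,-1],
  "dp": [
    [0,0,-0.003],
    [0,0,-0.003],
    [0,0,0],
    [0,0,0],
    [0,0,0],
    [0,0,0],
    [0,0,0]
  ],
  "roll": [0,0,0,0,0,0,0]
}}

```text
t: 10.85
eef_pos: [0.6673, 0.1995, 0.0897]
ee_rot: [3.132, -0.022, -0.281]
force: [-0.4, -0.0, -0.3]
width: 0.0596
```

Call:
{"method": "arm_command", "body": {
  "fingers": [-1,-1,-1,-1,-1,-1,-1,-1],
  "dp": [
    [0,0,0.02],
    [0,0,0.045],
    [0,0,0.045],
    [0,0,0.045],
    [0,0,0.04],
    [-0.035,0.01,0],
    [-0.035,0.01,0],
    [0,0,0]
  ],
  "roll": [0,0,0,0,0,0,0,0]
}}

```text
t: 11.65
eef_pos: [0.5943, 0.2179, 0.2883]
ee_rot: [3.129, -0.019, -0.284]
force: [1.0, -0.4, -0.3]
width: 0.0878
```

Run:
```python
from h import *
T=wpose(); np.save('T4.npy',T); s=get_state(); print(s['t'],s['eef_pos'],s['ee_rot'],s['force'],s['q'])
im=grab_frame('wrist'); cv2.imwrite('pics/w4.png',im)
im=grab_frame('side'); cv2.imwrite('pics/w4s.png',cv2.resize(im[180:340,210:400],None,fx=4,fy=3.7,interpolation=cv2.INTER_CUBIC))
```

```text
11.65 [0.59425122 0.21790424 0.28830978] [ 3.1286446  -0.01860087 -0.28393329] [ 1.01037644 -0.36235643 -0.31420639] [ 0.6734797   0.25403711 -0.005968    0.02345167 -1.31074108  0.607233  ]
```

View pics/w4.png

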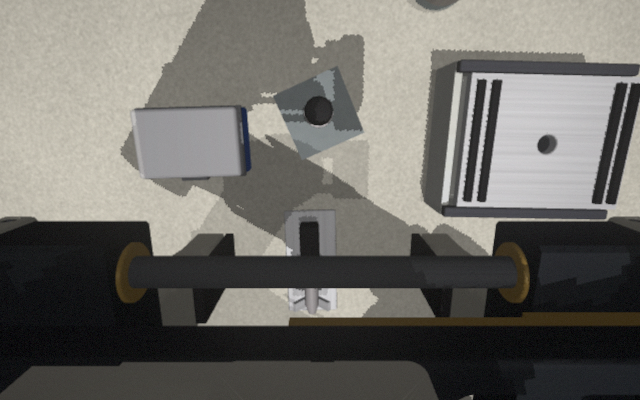

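View pics/w4s.png

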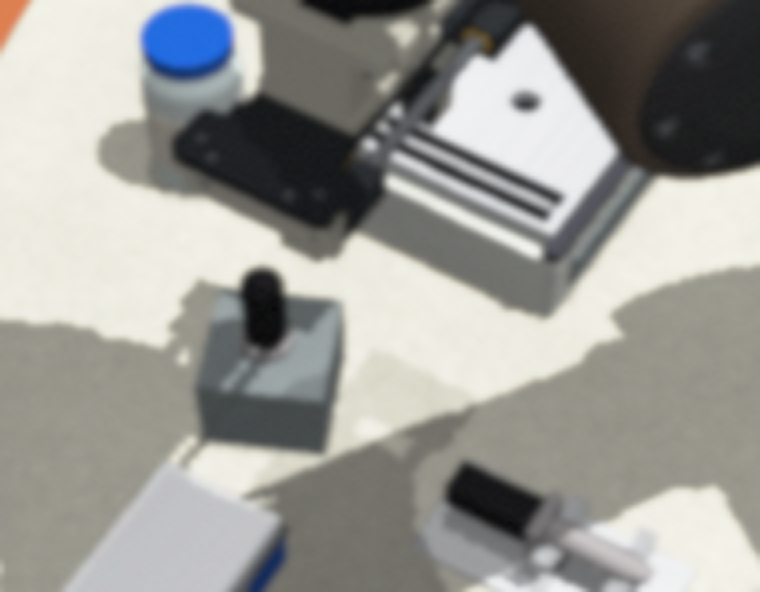

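Call:
{"method": "arm_command", "body": {
  "fingers": [-1,-1,-1,-1,-1,-1,-1,-1],
  "dp": [
    [-0.036,0.017,-0.01],
    [-0.036,0.017,-0.03],
    [0,0,-0.045],
    [0,0,-0.045],
    [0,0,-0.045],
    [0,0,-0.03],
    [0,0,-0.01],
    [0,0,0]
  ],
  "roll": [0.014,0.014,0,0,0,0,0,0],
  "newtons": 20
}}

```text
t: 12.55
eef_pos: [0.5263, 0.2503, 0.0624]
ee_rot: [3.125, -0.019, -0.259]
force: [-0.5, -0.4, 0.1]
width: 0.088
```

Call:
{"method": "arm_command", "body": {
  "fingers": [-1,-1,0,1],
  "dp": [
    [-0.004,0.0015,-0.025],
    [0,0,-0.013],
    [0,0,0],
    [0,0,0]
  ],
  "roll": [0,0,0,0]
}}

```text
t: 12.95
eef_pos: [0.5269, 0.254, 0.0279]
ee_rot: [3.129, -0.024, -0.259]
force: [0.5, -0.2, 0.4]
width: 0.0767
```

Call:
{"method": "arm_command", "body": {
  "fingers": [1,1,1,1],
  "dp": [
    [-0.004,-0.002,-0.006],
    [0,0,0],
    [0,0,0],
    [0,0,0]
  ],
  "roll": [0,0,0,0]
}}

```text
t: 13.35
eef_pos: [0.5245, 0.2532, 0.0252]
ee_rot: [3.134, -0.027, -0.258]
force: [-0.1, 0.3, 0.2]
width: 0.0452
```

Call:
{"method": "arm_command", "body": {
  "fingers": [1,1,1,1,1],
  "dp": [
    [-0.002,-0.001,-0.003],
    [0,0,0],
    [0,0,0],
    [0,0,0],
    [0,0,0]
  ],
  "roll": [0,0,0,0,0]
}}

```text
t: 13.85
eef_pos: [0.5227, 0.2526, 0.0225]
ee_rot: [3.135, -0.028, -0.258]
force: [-0.4, 0.4, -0.7]
width: 0.024
```

Call:
{"method": "arm_command", "body": {
  "fingers": [1,1,1,1,1,1,1,1],
  "dp": [
    [0,0,0.02],
    [0,0,0.045],
    [0,0,0.045],
    [0,0,0.045],
    [0,-0.02,0.04],
    [-0.01,-0.048,0],
    [-0.01,-0.048,0],
    [-0.01,-0.048,0]
  ],
  "roll": [0,0,0,0,0,0,0,0]
}}

```text
t: 14.65
eef_pos: [0.4897, 0.0859, 0.2214]
ee_rot: [3.129, -0.025, -0.252]
force: [2.3, -1.3, -1.5]
width: 0.024
```

Call:
{"method": "arm_command", "body": {
  "fingers": [1,1,1,1,1,1,1,1],
  "dp": [
    [-0.01,-0.048,0],
    [-0.01,-0.048,0],
    [-0.01,-0.048,0],
    [-0.01,-0.048,0],
    [-0.01,-0.048,0],
    [-0.01,-0.048,0],
    [-0.01,-0.03,0],
    [0,0,0]
  ],
  "roll": [0,0,0,0,0,0,0,0]
}}

```text
t: 15.45
eef_pos: [0.4104, -0.2424, 0.2206]
ee_rot: [3.131, -0.024, -0.255]
force: [0.6, -0.1, -2.3]
width: 0.0238
```

Run:
```python
from h import *
T=wpose(); np.save('T5.npy',T); s=get_state(); print(s['t'],s['eef_pos'],s['ee_rot'],s['force'],s['width'])
im=grab_frame('wrist'); cv2.imwrite('pics/w5.png',im)
im=grab_frame('side'); cv2.imwrite('pics/w5s.png',im)
```

```text
15.45 [ 0.41040354 -0.24238965  0.22056556] [ 3.13074539 -0.02362954 -0.25469306] [ 0.59611892 -0.09840483 -2.27629558] 0.02380086057829887
```

View pics/w5.png

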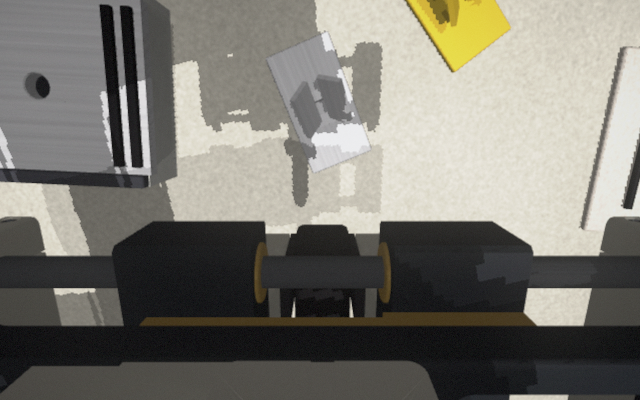

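View pics/w5s.png

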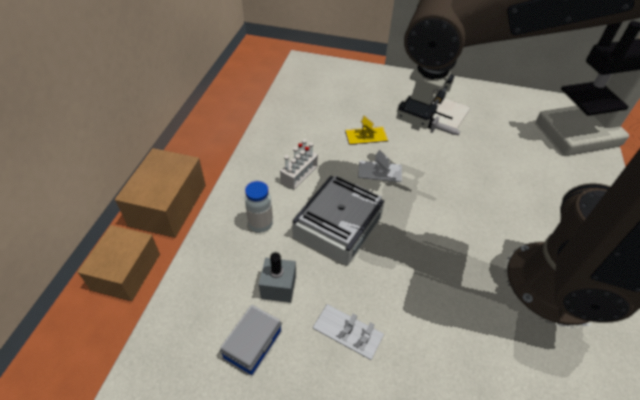

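Run:
```python
import cv2
a=cv2.imread('pics/w5.png')
cv2.imwrite('pics/w5c.png',cv2.resize(a[25:180,255:385],None,fx=4.6,fy=3.8,interpolation=cv2.INTER_CUBIC) if 0 else cv2.resize(a[25:180,255:385],None,fx=3.85,fy=3.85,interpolation=cv2.INTER_CUBIC))
b=cv2.imread('pics/w5s.png')
cv2.imwrite('pics/w5sc.png',cv2.resize(b[60:210,340:490],None,fx=4,fy=4,interpolation=cv2.INTER_CUBIC))
```

```text
(no output)
```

View pics/w5c.png

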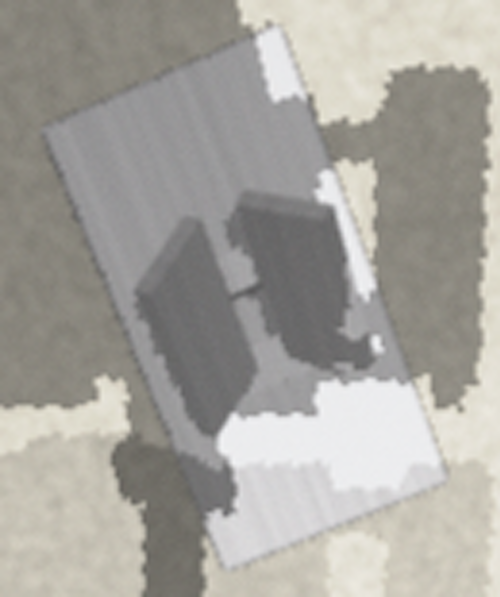

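View pics/w5sc.png

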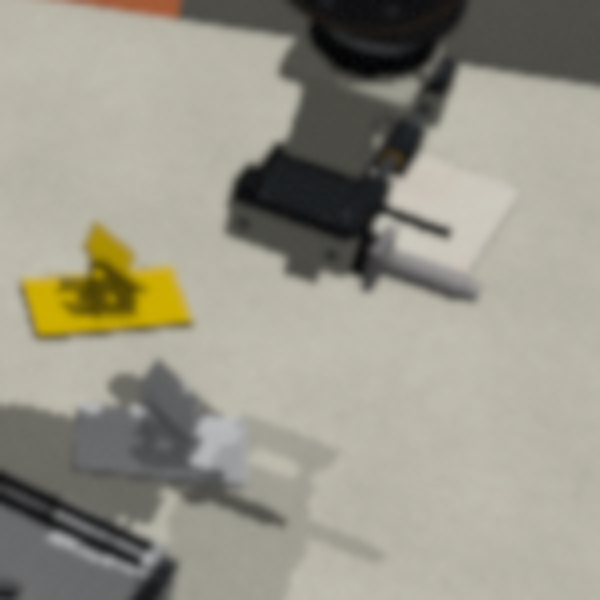

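Run:
```python
from h import *
T=np.load('T5.npy')
f=lambda x,y:(255+x/3.85-.4,25+y/3.85-.4)
c=np.array([wray(T,f(*p),.008) for p in ((42,130),(278,25),(447,482),(230,570))])*1000; m=c.mean(0);print(c.round(1),m)
d=c[0]+c[1]-c[2]-c[3]; yaw=np.arctan2(d[1],d[0]); print(yaw, np.linalg.norm(d)/2)
# trough end faces: px to various z
for nm,p in (('gap centre mid',(240,290)),('upper inner L',(200,222)),('upper inner R',(238,197)),('upper outer L',(137,288)),('upper outer R',(335,210)),('low inner L',(258,368)),('low L bottom',(215,435)),('low R bottom',(365,360)),('low inner R',(285,345))):
    for z in (.03,.05,.065,.08):
        q=wray(T,f(*p),z)*1000-m; ux=np.array([np.cos(yaw),np.sin(yaw)]); uy=np.array([-np.sin(yaw),np.cos(yaw)])
        print(nm,z,(q[:2]@ux).round(1),(q[:2]@uy).round(1),end=' | ')
    print()
```

```text
[[ 547.8 -221.5    8. ]
 [ 557.  -288.7    8. ]
 [ 429.8 -305.4    8. ]
 [ 421.2 -239.5    8. ]] [ 488.95219048 -263.76445445    8.        ]
0.13611410804376017 128.10640317731583
gap centre mid 0.03 5.0 1.4 | gap centre mid 0.05 3.8 1.7 | gap centre mid 0.065 3.0 2.0 | gap centre mid 0.08 2.1 2.3 | 
upper inner L 0.03 24.2 4.4 | upper inner L 0.05 21.9 4.6 | upper inner L 0.065 20.2 4.8 | upper inner L 0.08 18.6 4.9 | 
upper inner R 0.03 26.1 -6.9 | upper inner R 0.05 23.7 -6.0 | upper inner R 0.065 21.9 -5.4 | upper inner R 0.08 20.2 -4.7 | 
upper outer L 0.03 15.5 25.7 | upper outer L 0.05 13.8 24.7 | upper outer L 0.065 12.4 23.9 | upper outer L 0.08 11.1 23.2 | 
upper outer R 0.03 13.8 -28.5 | upper outer R 0.05 12.2 -26.4 | upper outer R 0.065 10.9 -24.8 | upper outer R 0.08 9.7 -23.2 | 
low inner L 0.03 -14.8 4.5 | low inner L 0.05 -14.9 4.7 | low inner L 0.065 -14.9 4.9 | low inner L 0.08 -14.9 5.1 | 
low L bottom 0.03 -26.4 21.6 | low L bottom 0.05 -25.8 20.8 | low L bottom 0.065 -25.3 20.2 | low L bottom 0.08 -24.8 19.7 | 
low R bottom 0.03 -23.6 -22.1 | low R bottom 0.05 -23.1 -20.3 | low R bottom 0.065 -22.8 -19.0 | low R bottom 0.08 -22.4 -17.7 | 
low inner R 0.03 -12.1 -4.2 | low inner R 0.05 -12.3 -3.5 | low inner R 0.065 -12.5 -2.9 | low inner R 0.08 -12.6 -2.4 |
```

Call:
{"method": "arm_command", "body": {
  "fingers": [1,1,1,1,1],
  "dp": [
    [0.04,-0.005,0],
    [0.04,-0.005,0],
    [0.035,-0.005,0],
    [0.012,0,0],
    [0,0,0]
  ],
  "roll": [0.13,0.13,0.13,0,0],
  "newtons": 10
}}

```text
t: 16.05
eef_pos: [0.5435, -0.2496, 0.2197]
ee_rot: [3.133, -0.024, 0.155]
force: [-0.7, 0.2, -2.3]
width: 0.0238
```

Run:
```python
from h import *
s=get_state(); print(s['t'],s['eef_pos'],s['ee_rot'],s['force'],s['moment'],s['width'])
im=grab_frame('side'); cv2.imwrite('pics/w6s.png',cv2.resize(im[40:200,320:480],None,fx=3.7,fy=3.7,interpolation=cv2.INTER_CUBIC))
```

```text
16.05 [ 0.54347428 -0.24956568  0.21973245] [ 3.13323661 -0.02421775  0.15547733] [-0.74860317  0.17382119 -2.33378865] [ 0.03585093  0.08447548 -0.04859671] 0.023820366210123466
```

View pics/w6s.png

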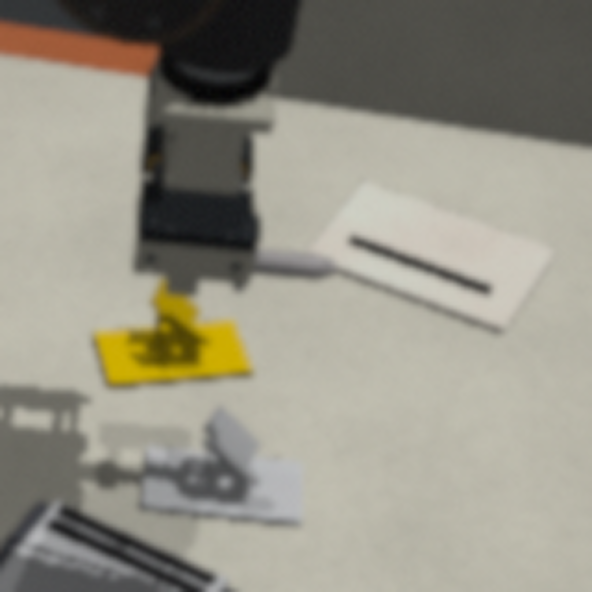

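Call:
{"method": "arm_command", "body": {
  "fingers": [1,1],
  "dp": [
    [-0.006,-0.007,0],
    [0,0,0]
  ],
  "roll": [-0.02,0],
  "newtons": 6
}}

```text
t: 16.3
eef_pos: [0.5347, -0.2553, 0.2195]
ee_rot: [3.134, -0.023, 0.134]
force: [-0.5, -0.6, -3.2]
width: 0.0243
```

```bash
cat > look.py <<'E'
from h import *
import sys
n,name,x,y,z,w=sys.argv[1],sys.argv[2],*map(float,sys.argv[3:7])
s=get_state(); print(s['t'],s['eef_pos'].round(4),s['ee_rot'].round(3),s['force'].round(1),s['moment'].round(3),round(s['width'],4))
im=grab_frame(n); u,v=proj(n,[[x,y,z]])[0].astype(int); w=int(w); u0=max(0,u-w);v0=max(0,v-w)
c=im[v0:v+w,u0:u+w]; k=560/max(c.shape[:2])
cv2.imwrite(f'pics/{name}.png',cv2.resize(c,None,fx=k,fy=k,interpolation=cv2.INTER_CUBIC)); print('off',u0,v0,'k',k)
E
python3 look.py side p1 .52 -.26 .15 70
```

```text
16.3 [ 0.5347 -0.2553  0.2195] [ 3.134 -0.023  0.134] [-0.5 -0.6 -3.2] [0.043 0.155 0.007] 0.0243
off 304 63 k 4.0
```

View pics/p1.png

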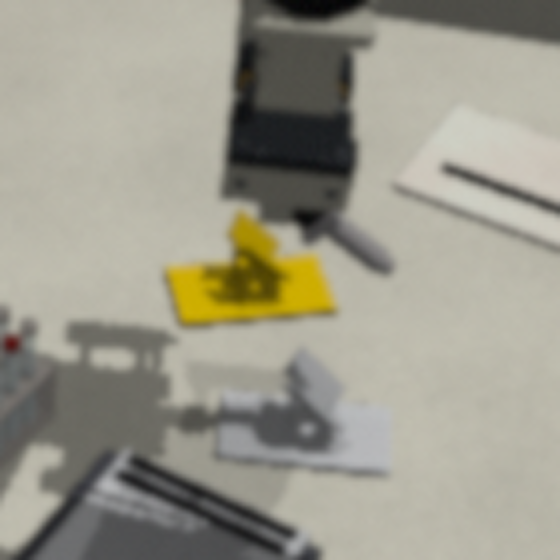

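Call:
{"method": "arm_command", "body": {
  "fingers": [1],
  "dp": [
    [0,0,0]
  ],
  "roll": [0],
  "newtons": 15
}}

```text
t: 16.45
eef_pos: [0.5343, -0.2552, 0.2201]
ee_rot: [3.134, -0.024, 0.134]
force: [-0.1, -0.4, -2.4]
width: 0.0237
```

```bash
python3 look.py side p2 .52 -.26 .15 70;python3 look.py scene p3 .52 -.26 .2 50
```

```text
16.45 [ 0.5343 -0.2552  0.2201] [ 3.134 -0.024  0.134] [-0.1 -0.4 -2.4] [-0.018 -0.007 -0.001] 0.0237
off 304 63 k 4.0
16.5 [ 0.5342 -0.2551  0.2202] [ 3.134 -0.024  0.134] [-1.1 -0.1 -1.6] [0.026 0.027 0.015] 0.0239
off 154 95 k 5.6
```

View pics/p2.png

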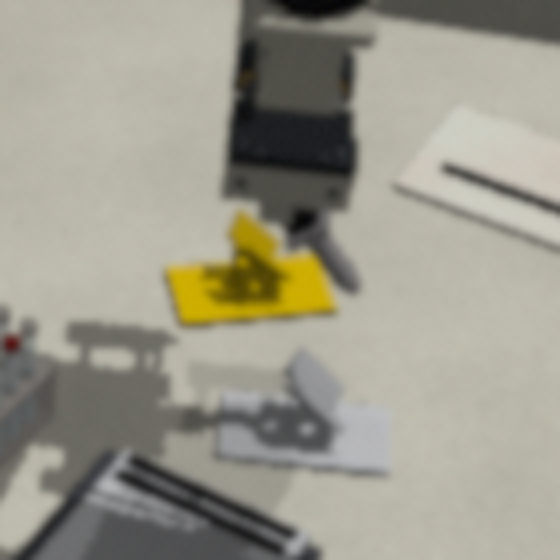

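View pics/p3.png

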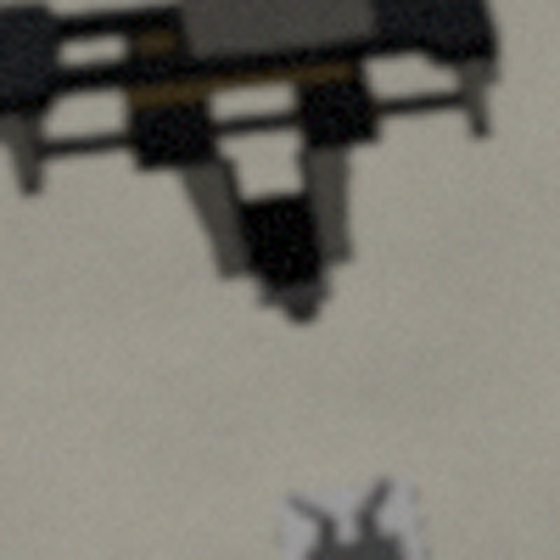

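Run:
```python
from h import *
g=np.array([.5343,-.2552,.2201+.0188]); u=np.array([np.cos(.134),np.sin(.134),0])
for th in range(30,90,5):
    t=np.radians(th); d=-np.cos(t)*u-np.sin(t)*np.array([0,0,1])
    a=proj('side',[g+.107*d,g+.045*d])
    print(th,((a-[304,63])*4).round(0).tolist())
```

```text
30 [[403.0, 254.0], [330.0, 210.0]]
35 [[393.0, 262.0], [326.0, 214.0]]
40 [[383.0, 270.0], [322.0, 217.0]]
45 [[373.0, 276.0], [317.0, 220.0]]
50 [[361.0, 282.0], [313.0, 223.0]]
55 [[349.0, 288.0], [308.0, 225.0]]
60 [[337.0, 292.0], [302.0, 227.0]]
65 [[324.0, 296.0], [297.0, 229.0]]
70 [[311.0, 298.0], [291.0, 230.0]]
75 [[298.0, 300.0], [285.0, 231.0]]
80 [[285.0, 301.0], [280.0, 232.0]]
85 [[272.0, 301.0], [274.0, 232.0]]
```

Call:
{"method": "arm_command", "body": {
  "fingers": [1,1,1,1],
  "dp": [
    [0.001,-0.0025,-0.035],
    [0,0,-0.035],
    [0,0,-0.025],
    [0,0,0]
  ],
  "roll": [0,0,0,0]
}}

```text
t: 16.95
eef_pos: [0.5358, -0.2584, 0.1257]
ee_rot: [3.132, -0.03, 0.133]
force: [-0.1, 0.2, -2.8]
width: 0.0241
```

```bash
python3 look.py side p4 .52 -.26 .08 50;python3 look.py scene p5 .52 -.26 .1 45
```

```text
16.95 [ 0.5358 -0.2584  0.1257] [ 3.132 -0.03   0.133] [-0.1  0.2 -2.8] [ 0.002  0.228 -0.   ] 0.0241
off 321 101 k 5.6
17.0 [ 0.5371 -0.2588  0.1277] [ 3.13  -0.032  0.133] [-0.7 -0.3 -1.5] [-0.006  0.022 -0.03 ] 0.024
off 166 132 k 6.222222222222222
```

View pics/p4.png

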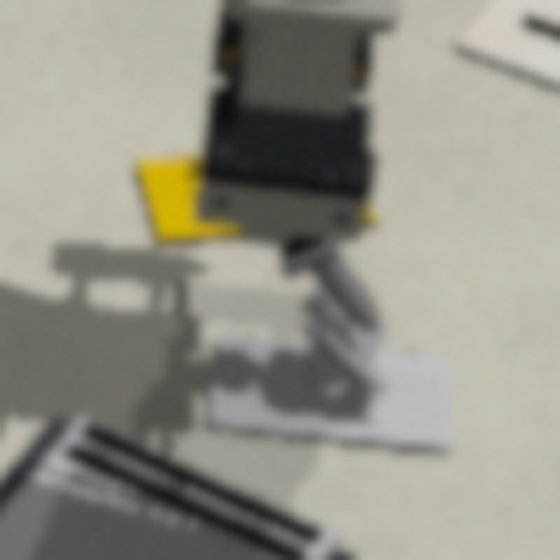

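View pics/p5.png

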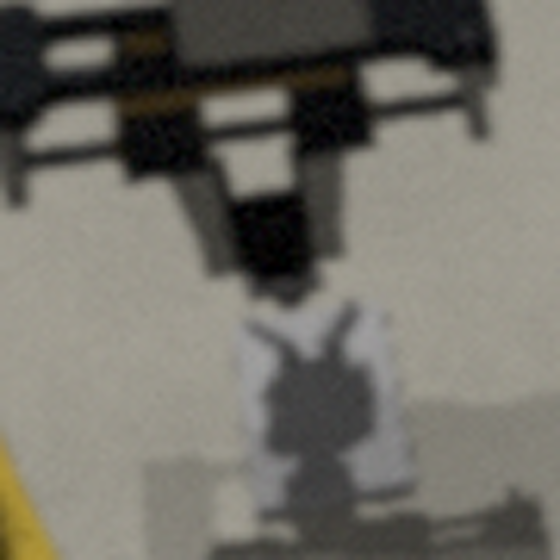

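Call:
{"method": "arm_command", "body": {
  "fingers": [1,1,1,1],
  "dp": [
    [-0.001,0.001,-0.012],
    [0,0,-0.01],
    [0,0,-0.005],
    [0,0,0]
  ],
  "roll": [0,0,0,0]
}}

```text
t: 17.45
eef_pos: [0.5399, -0.2582, 0.1055]
ee_rot: [3.127, -0.042, 0.134]
force: [-2.0, 0.6, -1.5]
width: 0.0242
```

```bash
python3 look.py side p6 .51 -.26 .06 40;python3 look.py scene p7 .51 -.26 .06 35
```

```text
17.45 [ 0.5399 -0.2582  0.1055] [ 3.127 -0.042  0.134] [-2.   0.6 -1.5] [ 0.445  0.768 -0.07 ] 0.0242
off 334 116 k 7.0
17.5 [ 0.5398 -0.2583  0.1056] [ 3.127 -0.042  0.134] [-1.6  1.1 -2. ] [ 0.489  0.648 -0.112] 0.024
off 179 151 k 8.0
```

View pics/p6.png

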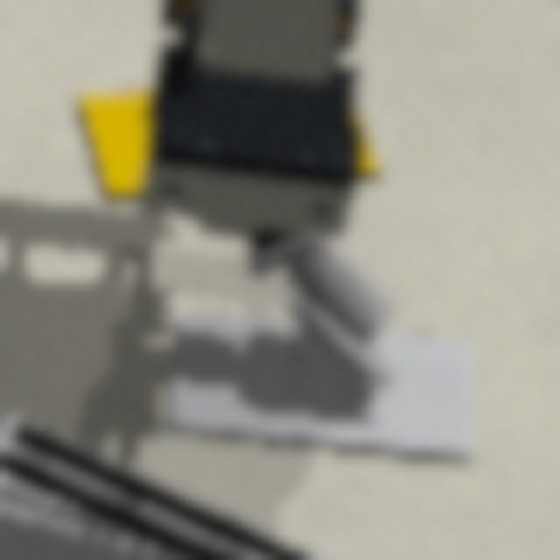

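View pics/p7.png

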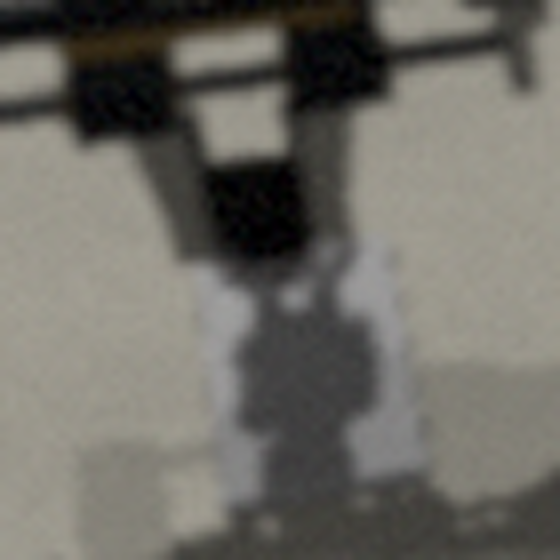

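Run:
```python
from h import *
m=np.array([.489,-.2638]); ux=np.array([np.cos(.136),np.sin(.136)]); uy=np.array([-ux[1],ux[0]])
W=lambda x,y,z:[*(m+x*ux+y*uy),z]
for n,o,k in (('scene',(179,151),8),('side',(334,116),7)):
    pts=[W(.065,.035,.008),W(.065,-.035,.008),W(-.065,-.035,.008),W(-.065,.035,.008),W(.015,0,.065),W(-.02,0,.03),[.5398,-.2583,.1244],W(.015-.03,0,.035)]
    print(n,((proj(n,pts)-o)*k).round(0).tolist())
s=np.array([.5398,-.2583]); print('TCP in cradle',(s-m)@ux,(s-m)@uy)
```

```text
scene [[424.0, 463.0], [214.0, 502.0], [185.0, 261.0], [378.0, 228.0], [277.0, 262.0], [284.0, 276.0], [251.0, 190.0], [283.0, 274.0]]
side [[164.0, 420.0], [174.0, 307.0], [469.0, 336.0], [469.0, 450.0], [300.0, 278.0], [372.0, 346.0], [229.0, 161.0], [362.0, 336.0]]
TCP in cradle 0.051076621566470026 -0.0014383078097558153
```

Call:
{"method": "arm_command", "body": {
  "fingers": [1,1],
  "dp": [
    [-0.004,0.0025,0.004],
    [0,0,0]
  ],
  "roll": [0,0],
  "newtons": 12
}}

```text
t: 17.75
eef_pos: [0.5361, -0.256, 0.1103]
ee_rot: [3.126, -0.043, 0.135]
force: [-0.2, 0.0, -1.8]
width: 0.0239
```

```bash
python3 look.py scene p8 .51 -.26 .06 35;python3 look.py side p9 .51 -.26 .06 40
```

```text
17.75 [ 0.5361 -0.256   0.1103] [ 3.126 -0.043  0.135] [-0.2  0.  -1.8] [-0.006  0.059 -0.023] 0.0239
off 179 151 k 8.0
17.8 [ 0.5363 -0.2561  0.1101] [ 3.126 -0.043  0.135] [ 0.3  0.1 -2.5] [-0.045  0.065 -0.04 ] 0.0238
off 334 116 k 7.0
```

View pics/p8.png

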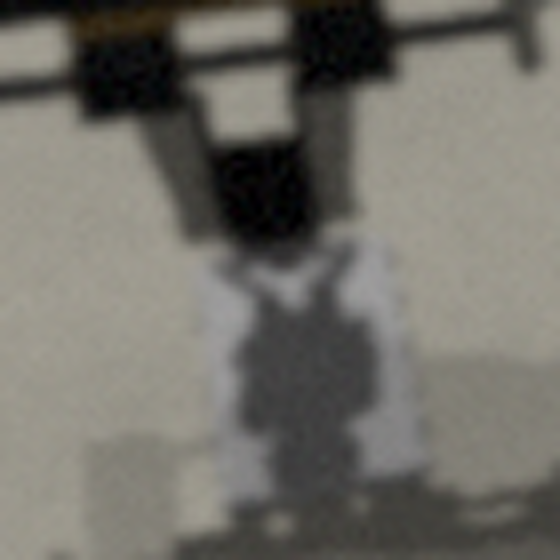

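View pics/p9.png

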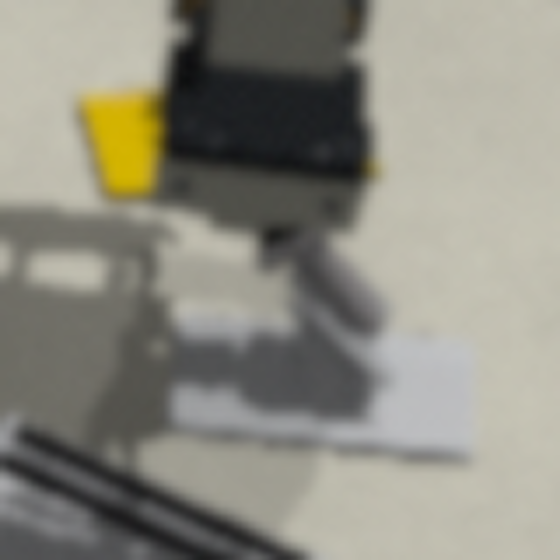

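Call:
{"method": "arm_command", "body": {
  "fingers": [1,1,1,1],
  "dp": [
    [0,0,-0.008],
    [-0.001,0,-0.008],
    [-0.001,0,-0.007],
    [0,0,0]
  ],
  "roll": [0,0,0,0],
  "newtons": 8
}}

```text
t: 18.25
eef_pos: [0.5346, -0.2561, 0.0855]
ee_rot: [3.126, -0.044, 0.135]
force: [-0.8, 0.2, -1.5]
width: 0.0239
```

```bash
python3 look.py scene p10 .51 -.26 .06 35;python3 look.py side p11 .51 -.26 .06 40
```

```text
18.25 [ 0.5346 -0.2561  0.0855] [ 3.126 -0.044  0.135] [-0.8  0.2 -1.5] [ 0.077  0.541 -0.028] 0.0239
off 179 151 k 8.0
18.3 [ 0.5346 -0.2561  0.0858] [ 3.126 -0.044  0.135] [-0.8 -0.3 -2.9] [ 0.098  0.509 -0.005] 0.0243
off 334 116 k 7.0
```

View pics/p10.png

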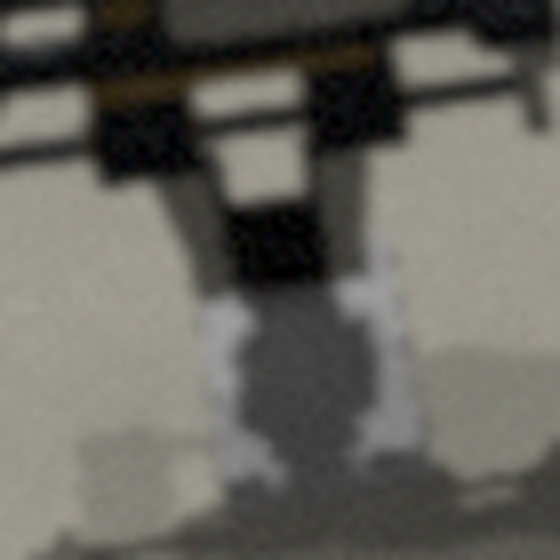

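View pics/p11.png

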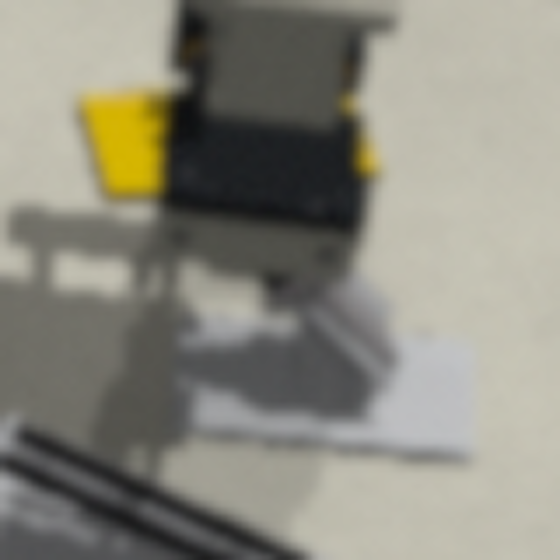

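Call:
{"method": "arm_command", "body": {
  "fingers": [1,1,1,1],
  "dp": [
    [0,0,-0.005],
    [0,0,-0.004],
    [0,0,-0.002],
    [0,0,0]
  ],
  "roll": [0,0,0,0],
  "newtons": 5
}}

```text
t: 18.75
eef_pos: [0.5389, -0.2564, 0.0771]
ee_rot: [3.123, -0.052, 0.136]
force: [-0.8, 1.0, 0.8]
width: 0.0244
```

```bash
python3 look.py side p12 .51 -.26 .06 40
```

```text
18.75 [ 0.5389 -0.2564  0.0771] [ 3.123 -0.052  0.136] [-0.8  1.   0.8] [0.445 0.711 0.027] 0.0244
off 334 116 k 7.0
```

View pics/p12.png

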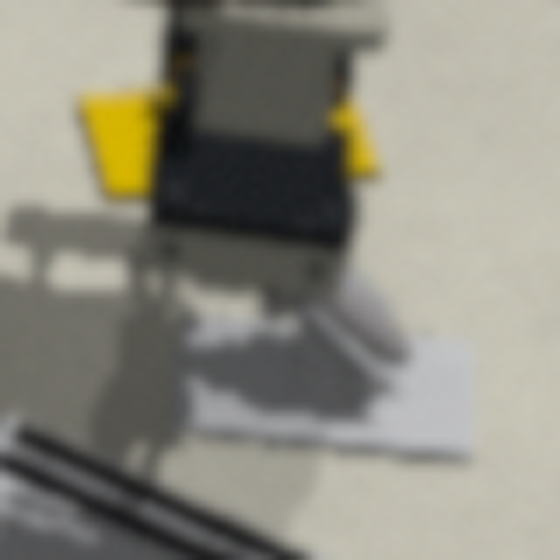

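Call:
{"method": "arm_command", "body": {
  "fingers": [0.4,0,-0.3,-1,-1,-1,-1],
  "dp": [
    [0,0,0],
    [0,0,0],
    [0,0,0],
    [0,0,0],
    [0,0,0],
    [0,0,0],
    [0,0,0]
  ],
  "roll": [0,0,0,0,0,0,0]
}}

```text
t: 19.5
eef_pos: [0.538, -0.2571, 0.0765]
ee_rot: [3.123, -0.05, 0.136]
force: [-0.5, 0.7, 0.4]
width: 0.0686
```

```bash
python3 look.py side p13 .51 -.26 .06 40;python3 look.py scene p14 .51 -.26 .06 35
```

```text
19.5 [ 0.538  -0.2571  0.0765] [ 3.123 -0.05   0.136] [-0.5  0.7  0.4] [0.022 0.153 0.012] 0.0686
off 334 116 k 7.0
19.55 [ 0.538  -0.2571  0.0765] [ 3.123 -0.05   0.136] [ 0.5  0.1 -0.1] [ 0.047  0.121 -0.017] 0.0725
off 179 151 k 8.0
```

View pics/p13.png

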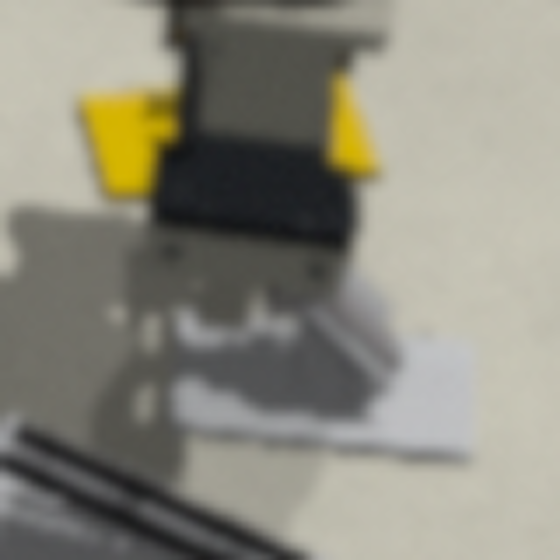

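View pics/p14.png

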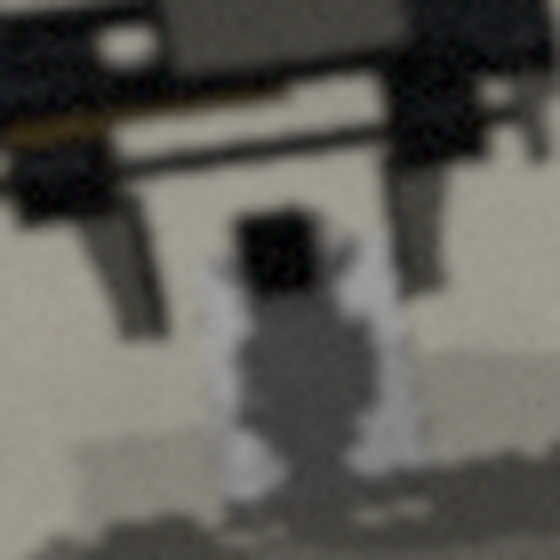

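Call:
{"method": "arm_command", "body": {
  "fingers": [-1,-1,-1,-1,-1,-1],
  "dp": [
    [0,0,0.03],
    [0,0,0.045],
    [0,0,0.045],
    [-0.035,-0.005,0.02],
    [-0.04,-0.005,0],
    [0,0,0]
  ],
  "roll": [0,0,0,0,0,0],
  "newtons": 25
}}

```text
t: 20.2
eef_pos: [0.4596, -0.2669, 0.2205]
ee_rot: [3.123, -0.047, 0.137]
force: [1.0, -0.4, 0.3]
width: 0.0878
```

```bash
python3 - <<'E'
from h import *
T=wpose(); np.save('T6.npy',T); s=get_state(); print(s['t'],s['eef_pos'],s['ee_rot'],s['force'],s['width'])
im=grab_frame('wrist'); cv2.imwrite('pics/w7.png',im)
u,v=wproj(T,[[.51,-.26,.06]])[0].astype(int); print(u,v); v0=max(0,v-65)
cv2.imwrite('pics/w7c.png',cv2.resize(im[v0:v+65,u-65:u+65],None,fx=4.4,fy=4.4,interpolation=cv2.INTER_CUBIC)); print(u-65,v0)
E
python3 look.py side p15 .51 -.26 .06 40
```

```text
20.2 [ 0.45963828 -0.2668781   0.22053102] [ 3.12304098 -0.04705505  0.13693513] [ 0.99929773 -0.41187493  0.31192689] 0.08778262645191928
317 140
252 75
20.25 [ 0.4617 -0.2671  0.2209] [ 3.122 -0.048  0.137] [ 0.9 -0.3  1. ] [-0.039  0.015 -0.054] 0.0876
off 334 116 k 7.0
```

View pics/w7c.png

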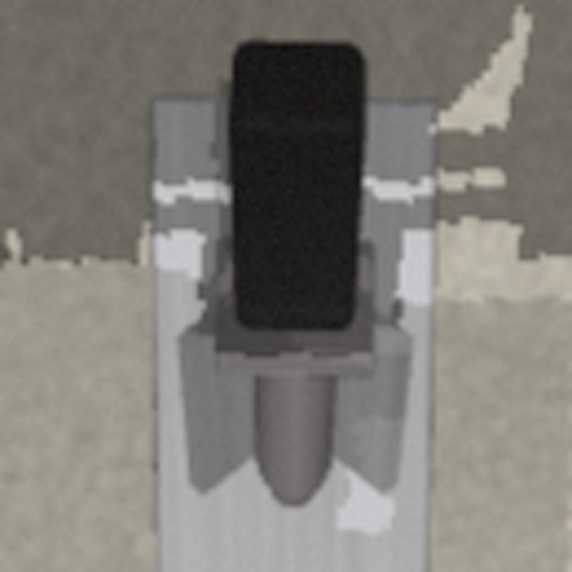

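View pics/p15.png

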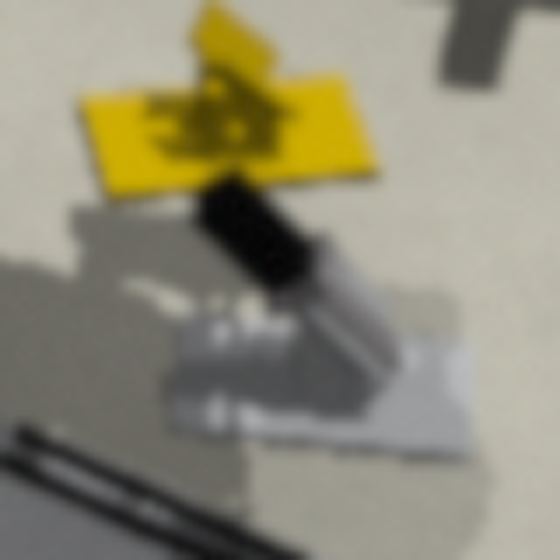

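Run:
```python
from h import *
T=np.load('T6.npy'); ux=np.array([np.cos(.136),np.sin(.136)])
f=lambda x,y:(252+x/4.4-.4,75+y/4.4-.4)
for p,z,o in (((297,128),.1173,.0354),((296,328),.0792,-.0028),((295,372),.0763,-.0113)):
    q=wray(T,f(*p),z); print(q, 'top',q[:2]-o*ux)
```

```text
[ 0.53860492 -0.25685374  0.1173    ] top [ 0.5035318  -0.26165331]
[ 0.50312987 -0.26181174  0.0792    ] top [ 0.50590401 -0.26143211]
[ 0.49416096 -0.262843    0.0763    ] top [ 0.50535662 -0.26131094]
```

Call:
{"method": "arm_command", "body": {
  "fingers": [-1,-1,-1,-1,-1,-1],
  "dp": [
    [0.038,0.005,0],
    [0.036,0.005,-0.01],
    [0,0,-0.04],
    [0,0,-0.045],
    [0,0,-0.025],
    [0,0,0]
  ],
  "roll": [0,0,0,0,0,0]
}}

```text
t: 20.9
eef_pos: [0.544, -0.256, 0.0951]
ee_rot: [3.121, -0.049, 0.139]
force: [0.1, -0.2, 0.8]
width: 0.0874
```

Call:
{"method": "arm_command", "body": {
  "fingers": [-1,-0.3,1],
  "dp": [
    [-0.006,-0.001,-0.013],
    [0,0,0],
    [0,0,0]
  ],
  "roll": [0,0,0]
}}

```text
t: 21.2
eef_pos: [0.5405, -0.2571, 0.0828]
ee_rot: [3.12, -0.048, 0.141]
force: [0.3, 0.9, 0.6]
width: 0.0766
```

Call:
{"method": "arm_command", "body": {
  "fingers": [1,1,1,1,1,1,1],
  "dp": [
    [-0.002,0,-0.003],
    [0,0,0],
    [0,0,0],
    [0,0,0],
    [0,0,0],
    [0,0,0],
    [0,0,0]
  ],
  "roll": [0,0,0,0,0,0,0]
}}

```text
t: 21.9
eef_pos: [0.5418, -0.257, 0.0845]
ee_rot: [3.118, -0.056, 0.141]
force: [0.1, 5.5, 2.2]
width: 0.0241
```

Call:
{"method": "arm_command", "body": {
  "fingers": [1,1,1,1,1],
  "dp": [
    [0,0,0.015],
    [0,0,0.03],
    [0,0,0.04],
    [0,0,0.04],
    [0,0,0]
  ],
  "roll": [0,0,0,0,0]
}}

```text
t: 22.4
eef_pos: [0.5385, -0.256, 0.2104]
ee_rot: [3.121, -0.048, 0.14]
force: [1.0, 0.6, -1.5]
width: 0.0241
```

```bash
python3 look.py side p16 .52 -.26 .14 60
```

```text
22.4 [ 0.5385 -0.256   0.2104] [ 3.121 -0.048  0.14 ] [ 1.   0.6 -1.5] [-0.066 -0.063  0.026] 0.0241
off 314 75 k 4.666666666666667
```

View pics/p16.png

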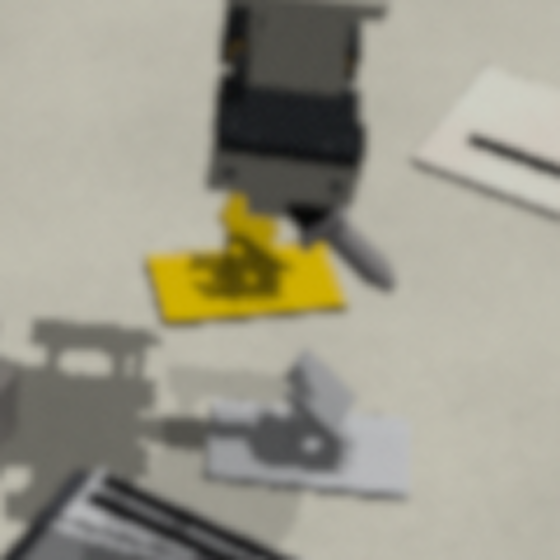

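Call:
{"method": "arm_command", "body": {
  "fingers": [1,1,1],
  "dp": [
    [0,0,0],
    [0,0,0],
    [0,0,0]
  ],
  "roll": [0,0,0],
  "newtons": 5
}}

```text
t: 22.75
eef_pos: [0.5349, -0.2546, 0.2036]
ee_rot: [3.126, -0.04, 0.139]
force: [-0.9, -0.0, -2.7]
width: 0.024
```

```bash
python3 look.py side p17 .52 -.26 .14 60
```

```text
22.75 [ 0.5349 -0.2546  0.2036] [ 3.126 -0.04   0.139] [-0.9 -0.  -2.7] [ 0.04  0.17 -0.02] 0.024
off 314 75 k 4.666666666666667
```

View pics/p17.png

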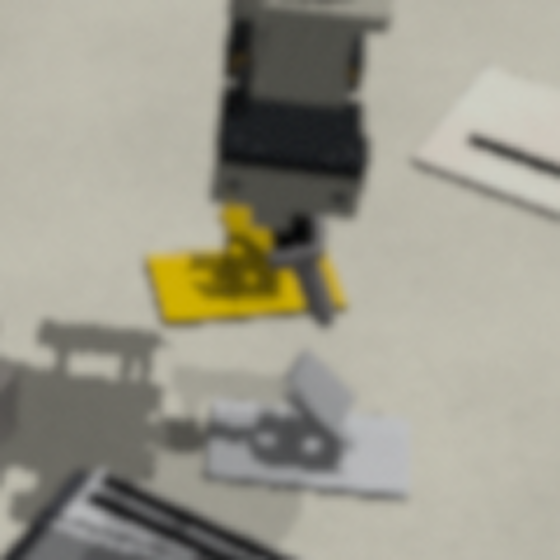

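Call:
{"method": "arm_command", "body": {
  "fingers": [1,1],
  "dp": [
    [0,0,0],
    [0,0,0]
  ],
  "roll": [0,0],
  "newtons": 4
}}

```text
t: 23.0
eef_pos: [0.5342, -0.2544, 0.2018]
ee_rot: [3.127, -0.037, 0.139]
force: [-0.2, -0.7, -2.2]
width: 0.0238
```

```bash
python3 look.py side p18 .52 -.26 .14 60; python3 look.py scene p19 .52 -.26 .2 40
python3 - <<'E'
from h import *
g=np.r_[get_state()['eef_pos']]; g=g+[-.0008,0.0003,.0188]; u=np.array([np.cos(.139),np.sin(.139),0])
for th in range(60,100,5):
    t=np.radians(th); d=-np.cos(t)*u-np.sin(t)*np.array([0,0,1])
    print(th,((proj('side',[g+.113*d,g+.051*d])-[314,75])*4.667).round(0).tolist())
E
```

```text
23.0 [ 0.5342 -0.2544  0.2018] [ 3.127 -0.037  0.139] [-0.2 -0.7 -2.2] [-0.02   0.086  0.041] 0.0238
off 314 75 k 4.666666666666667
23.05 [ 0.5342 -0.2545  0.2018] [ 3.127 -0.037  0.139] [-0.6  0.  -1.6] [0.018 0.136 0.023] 0.0239
off 164 105 k 7.0
60 [[347.0, 315.0], [307.0, 242.0]]
65 [[332.0, 319.0], [300.0, 244.0]]
70 [[316.0, 323.0], [293.0, 246.0]]
75 [[300.0, 325.0], [285.0, 247.0]]
80 [[284.0, 326.0], [278.0, 247.0]]
85 [[268.0, 326.0], [270.0, 248.0]]
90 [[252.0, 325.0], [263.0, 247.0]]
95 [[236.0, 323.0], [255.0, 246.0]]
```

View pics/p18.png

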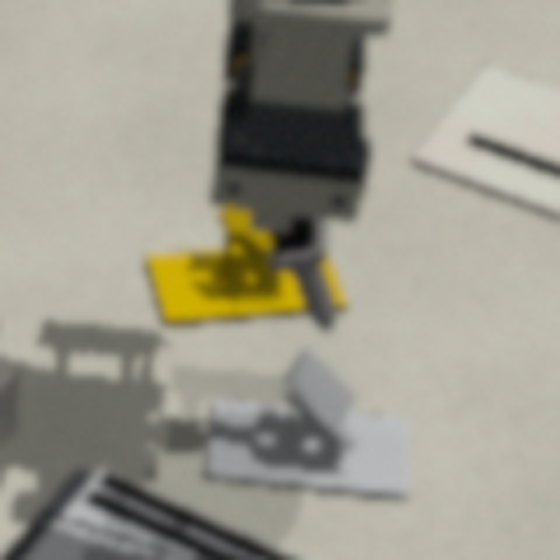

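View pics/p19.png

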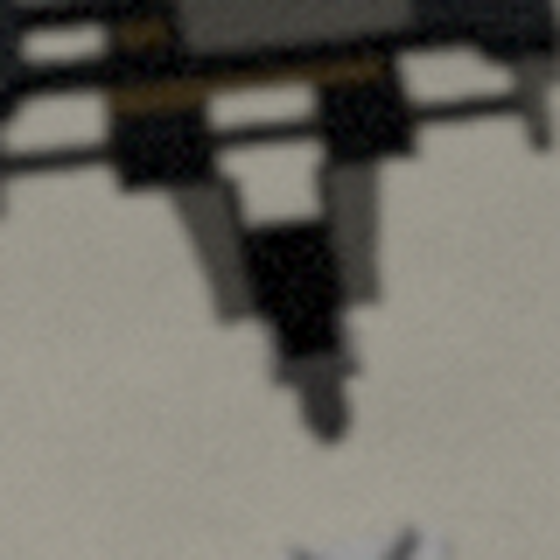

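Call:
{"method": "arm_command", "body": {
  "fingers": [1,1],
  "dp": [
    [0,0,0.005],
    [0,0,0]
  ],
  "roll": [0,0],
  "newtons": 3
}}

```text
t: 23.3
eef_pos: [0.5345, -0.2545, 0.2074]
ee_rot: [3.127, -0.037, 0.139]
force: [0.1, -0.5, -2.0]
width: 0.0237
```

```bash
python3 look.py side p20 .52 -.26 .14 60
```

```text
23.3 [ 0.5345 -0.2545  0.2074] [ 3.127 -0.037  0.139] [ 0.1 -0.5 -2. ] [-0.011  0.049 -0.073] 0.0237
off 314 75 k 4.666666666666667
```

View pics/p20.png

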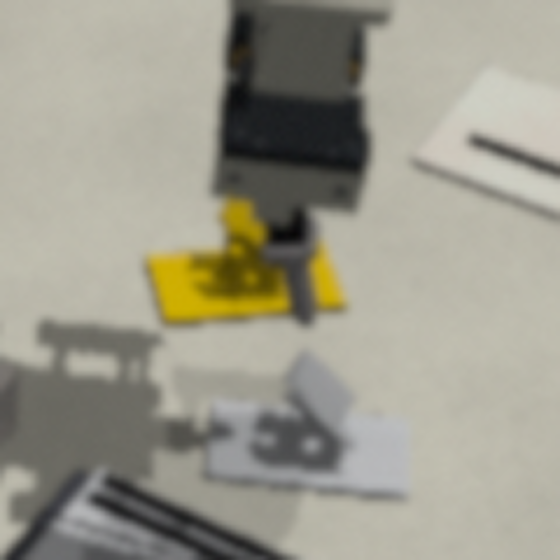

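Call:
{"method": "arm_command", "body": {
  "fingers": [1,1,1,1,1,1,1,1],
  "dp": [
    [0,0,0.005],
    [-0.007,0.044,0],
    [-0.007,0.044,0],
    [-0.007,0.044,0],
    [-0.007,0.044,0],
    [-0.007,0.044,0],
    [-0.001,0.02,0],
    [0,0,0]
  ],
  "roll": [0,-0.11,-0.11,-0.11,-0.11,0,0,0],
  "newtons": 15
}}

```text
t: 24.15
eef_pos: [0.4972, -0.008, 0.2156]
ee_rot: [3.129, -0.042, -0.323]
force: [-0.1, -1.2, -1.3]
width: 0.0241
```

```bash
python3 - <<'E'
from h import *
T=wpose(); np.save('T7.npy',T); s=get_state(); print(s['t'],s['eef_pos'],s['ee_rot'],s['force'],s['width'])
im=grab_frame('wrist'); cv2.imwrite('pics/w8.png',im)
u,v=wproj(T,[[.563,-.0335,.075]])[0].astype(int); print(u,v); v0=max(0,v-40)
cv2.imwrite('pics/w8c.png',cv2.resize(im[v0:v+40,u-40:u+40],None,fx=7,fy=7,interpolation=cv2.INTER_CUBIC)); print(u-40,v0)
E
python3 look.py side p21 .53 -.02 .14 70
```

```text
24.15 [ 0.49718291 -0.00800965  0.21564258] [ 3.12949342 -0.04189525 -0.322773  ] [-0.13636916 -1.16538394 -1.31906374] 0.024107274897115245
323 117
283 77
24.2 [ 0.4972 -0.0088  0.2157] [ 3.129 -0.042 -0.323] [-0.6  0.6 -1.5] [ 0.107  0.186 -0.038] 0.0238
off 283 126 k 4.0
```

View pics/w8.png

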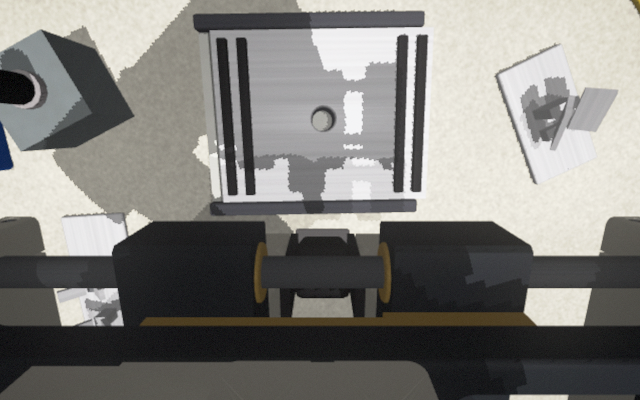

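View pics/w8c.png

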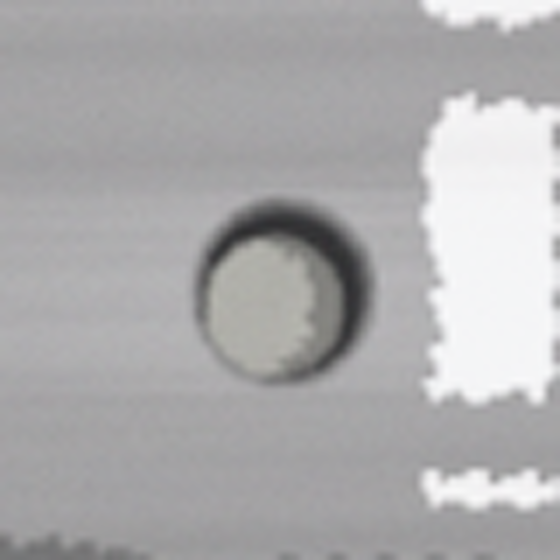

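View pics/p21.png

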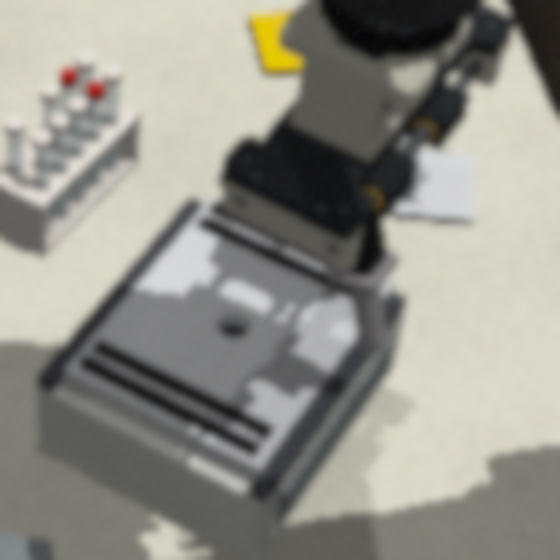

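```bash
python3 - <<'E'
from h import *
T=np.load('T7.npy'); print(wray(T,(323.3,118.0),.075))
g=np.array([.4972,-.0084,.2157+.0188])+[-.0008,.0005,0]; u=np.array([np.cos(.323),-np.sin(.323),0])
for th in range(65,100,5):
    t=np.radians(th); d=-np.cos(t)*u-np.sin(t)*np.array([0,0,1])
    print(th,((proj('side',[g+.113*d,g+.051*d])-[283,126])*4).round(0).tolist())
E
python3 - <<'E'
import cv2
im=cv2.imread('pics/p21.png'); cv2.imwrite('pics/p21c.png',cv2.resize(im[200:340,310:450],None,fx=4,fy=4,interpolation=cv2.INTER_CUBIC))
E
```

```text
[ 0.56261921 -0.03356005  0.075     ]
65 [[399.0, 349.0], [372.0, 270.0]]
70 [[385.0, 347.0], [366.0, 269.0]]
75 [[371.0, 343.0], [359.0, 267.0]]
80 [[357.0, 339.0], [353.0, 265.0]]
85 [[343.0, 333.0], [346.0, 263.0]]
90 [[329.0, 327.0], [340.0, 260.0]]
95 [[315.0, 320.0], [333.0, 257.0]]
```

View pics/p21c.png

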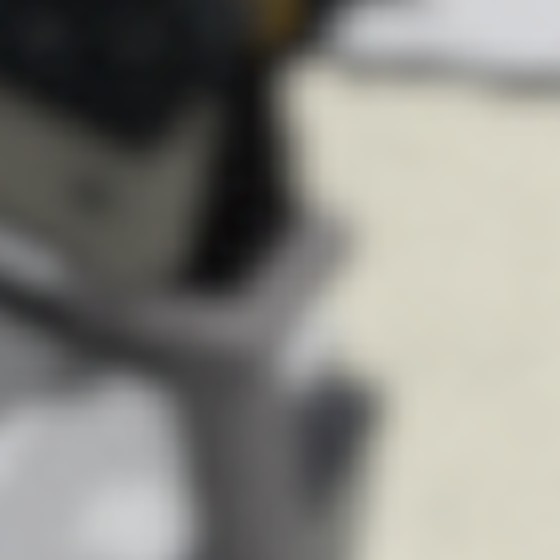

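Call:
{"method": "arm_command", "body": {
  "fingers": [1,1,1,1],
  "dp": [
    [0.035,-0.013,0],
    [0.035,-0.013,-0.005],
    [0.02,-0.008,-0.015],
    [0,0,0]
  ],
  "roll": [0.02,0,0,0]
}}

```text
t: 24.65
eef_pos: [0.5905, -0.0486, 0.1962]
ee_rot: [3.13, -0.044, -0.304]
force: [-0.9, -0.0, -2.9]
width: 0.0238
```

```bash
python3 look.py side p22 .563 -.034 .09 45;python3 look.py scene p23 .563 -.034 .09 45
python3 - <<'E'
from h import *
s=get_state(); g=s['eef_pos']+[-.0008,.0003,.0188]; y=s['ee_rot'][2]; u=np.array([np.cos(y),np.sin(y),0])
for n in('side','scene'):
  u0,v0=proj(n,[[.563,-.034,.09]])[0].astype(int)-45; k=560/90
  print(n,'hole',((proj(n,[[.5626,-.0336,.075]])-[u0,v0])*k).round())
  for th in range(65,100,5):
    t=np.radians(th); d=-np.cos(t)*u-np.sin(t)*np.array([0,0,1])
    print(th,((proj(n,[g+.113*d,g+.051*d])-[u0,v0])*k).round(0).tolist())
E
```

```text
24.65 [ 0.5905 -0.0486  0.1962] [ 3.13  -0.044 -0.304] [-0.9 -0.  -2.9] [0.04  0.33  0.015] 0.0238
off 295 157 k 6.222222222222222
24.7 [ 0.5901 -0.0485  0.1974] [ 3.13  -0.045 -0.304] [ 1.6 -1.1 -1.8] [ 0.076 -0.134  0.008] 0.0236
off 255 138 k 6.222222222222222
side hole [[283. 309.]]
65 [[335.0, 257.0], [288.0, 137.0]]
70 [[315.0, 254.0], [279.0, 136.0]]
75 [[295.0, 249.0], [269.0, 134.0]]
80 [[274.0, 243.0], [260.0, 132.0]]
85 [[254.0, 236.0], [250.0, 128.0]]
90 [[234.0, 227.0], [241.0, 124.0]]
95 [[214.0, 217.0], [231.0, 120.0]]
scene hole [[282. 308.]]
65 [[275.0, 207.0], [262.0, 136.0]]
70 [[272.0, 227.0], [260.0, 145.0]]
75 [[268.0, 247.0], [258.0, 155.0]]
80 [[264.0, 266.0], [256.0, 163.0]]
85 [[259.0, 283.0], [254.0, 171.0]]
90 [[255.0, 299.0], [252.0, 178.0]]
95 [[250.0, 314.0], [250.0, 185.0]]
```

View pics/p22.png

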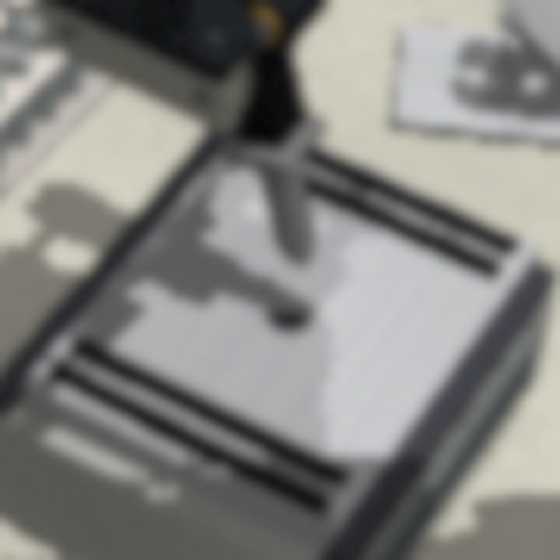

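View pics/p23.png

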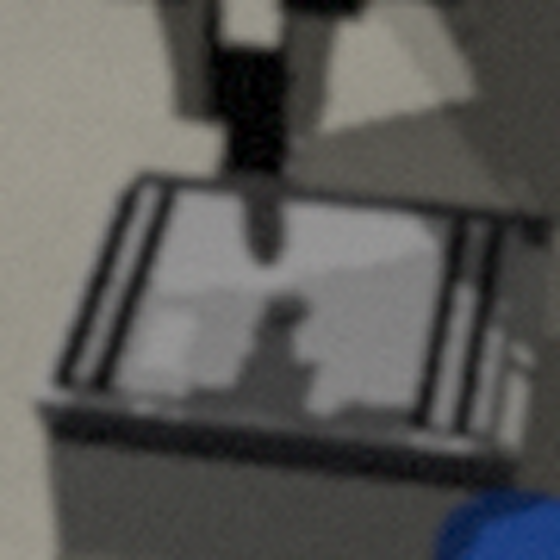

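Call:
{"method": "arm_command", "body": {
  "fingers": [1,1,1],
  "dp": [
    [-0.0005,0.0065,-0.012],
    [0,0,-0.01],
    [0,0,0]
  ],
  "roll": [0,0,0]
}}

```text
t: 25.05
eef_pos: [0.5876, -0.0415, 0.1757]
ee_rot: [3.132, -0.047, -0.305]
force: [-0.0, -0.8, -1.7]
width: 0.024
```

```bash
python3 look.py side p24 .563 -.034 .09 30;python3 look.py scene p25 .563 -.034 .09 30
```

```text
25.05 [ 0.5876 -0.0415  0.1757] [ 3.132 -0.047 -0.305] [-0.  -0.8 -1.7] [0.098 0.191 0.002] 0.024
off 310 172 k 9.333333333333334
25.1 [ 0.5879 -0.0415  0.1763] [ 3.132 -0.047 -0.305] [ 0.2  0.2 -2.2] [ 0.101  0.236 -0.009] 0.0241
off 270 153 k 9.333333333333334
```

View pics/p24.png

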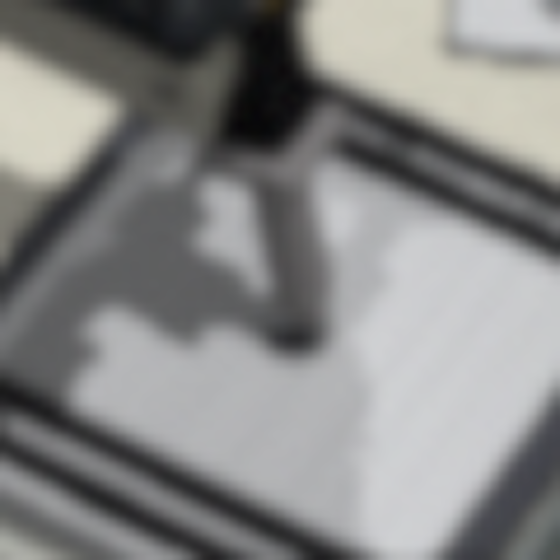

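View pics/p25.png

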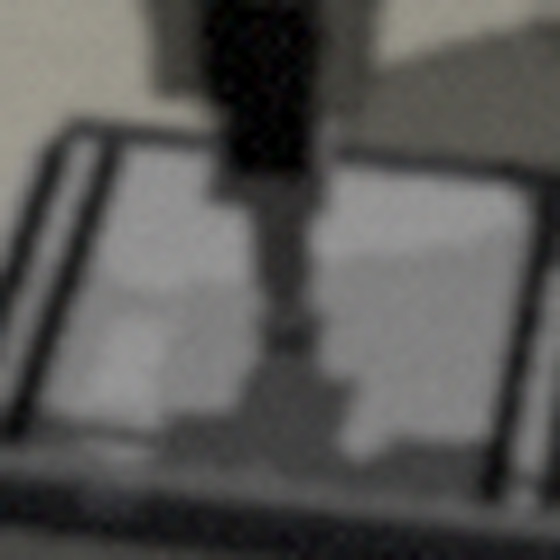

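Call:
{"method": "arm_command", "body": {
  "fingers": [1,1,1],
  "dp": [
    [0.001,-0.0005,-0.008],
    [0,0,-0.008],
    [0,0,0]
  ],
  "roll": [0,0,0],
  "newtons": 10
}}

```text
t: 25.45
eef_pos: [0.5898, -0.0414, 0.1609]
ee_rot: [3.134, -0.05, -0.304]
force: [-0.0, 0.1, -2.4]
width: 0.024
```

```bash
python3 look.py side p26 .563 -.034 .09 30;python3 look.py scene p27 .563 -.034 .09 30
```

```text
25.45 [ 0.5898 -0.0414  0.1609] [ 3.134 -0.05  -0.304] [-0.   0.1 -2.4] [ 0.17   0.227 -0.009] 0.024
off 310 172 k 9.333333333333334
25.5 [ 0.5901 -0.0414  0.1614] [ 3.134 -0.051 -0.303] [-0.4 -0.2 -2.2] [ 0.101  0.177 -0.026] 0.0238
off 270 153 k 9.333333333333334
```

View pics/p26.png

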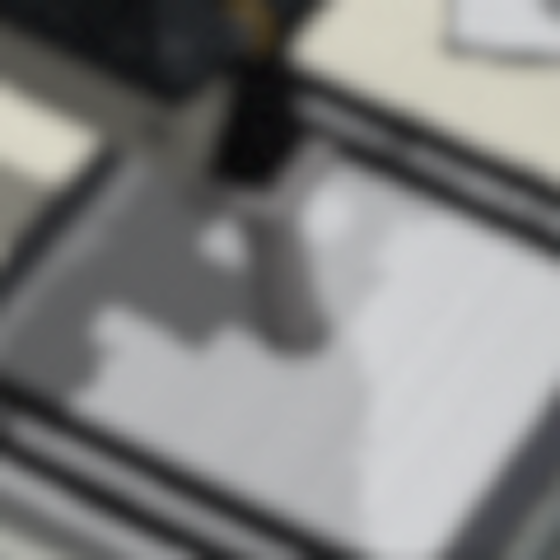

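View pics/p27.png

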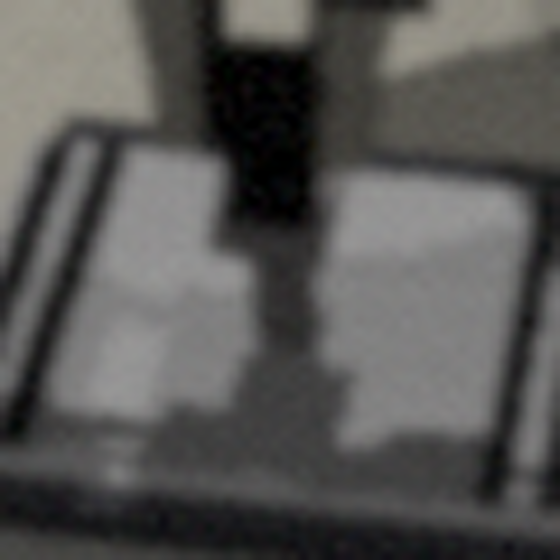

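Call:
{"method": "arm_command", "body": {
  "fingers": [1,1,1,1],
  "dp": [
    [-0.0055,0.0015,-0.004],
    [-0.0055,0.0015,-0.001],
    [-0.0055,0.0015,-0.001],
    [0,0,0]
  ],
  "roll": [0,0,0,0],
  "newtons": 6
}}

```text
t: 25.95
eef_pos: [0.5734, -0.0364, 0.1563]
ee_rot: [3.135, -0.053, -0.303]
force: [0.7, -0.1, -1.9]
width: 0.0233
```

```bash
python3 look.py side p28 .563 -.034 .09 30;python3 look.py scene p29 .563 -.034 .09 30
```

```text
25.95 [ 0.5734 -0.0364  0.1563] [ 3.135 -0.053 -0.303] [ 0.7 -0.1 -1.9] [ 0.142  0.112 -0.019] 0.0233
off 310 172 k 9.333333333333334
26.0 [ 0.5737 -0.0365  0.1564] [ 3.135 -0.053 -0.303] [ 0.2  0.1 -1.3] [ 0.136  0.181 -0.024] 0.0239
off 270 153 k 9.333333333333334
```

View pics/p28.png

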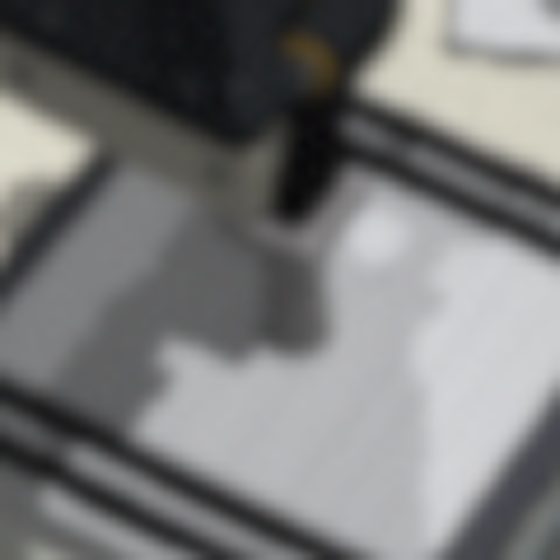

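View pics/p29.png

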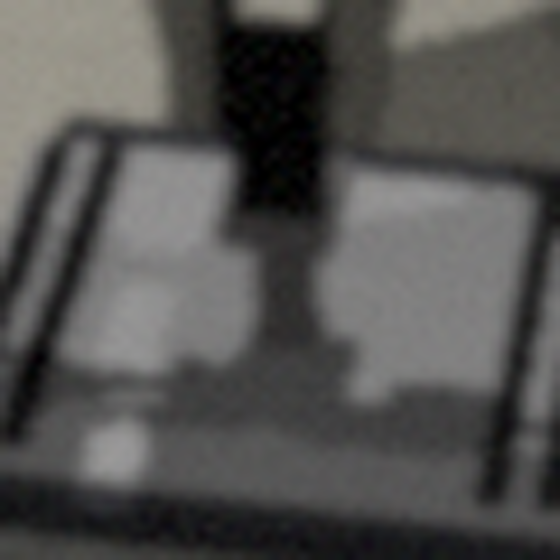

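Call:
{"method": "arm_command", "body": {
  "fingers": [1,1,1,1],
  "dp": [
    [-0.004,0.001,-0.003],
    [-0.004,0.001,-0.003],
    [-0.002,0.001,-0.003],
    [0,0,0]
  ],
  "roll": [0,0,0,0],
  "newtons": 5
}}

```text
t: 26.45
eef_pos: [0.5638, -0.0332, 0.147]
ee_rot: [3.135, -0.055, -0.303]
force: [0.9, 0.6, -2.1]
width: 0.0239
```

```bash
python3 look.py side p30 .563 -.034 .09 30;python3 look.py scene p31 .563 -.034 .09 30
```

```text
26.45 [ 0.5638 -0.0332  0.147 ] [ 3.135 -0.055 -0.303] [ 0.9  0.6 -2.1] [ 0.236 -0.052 -0.005] 0.0239
off 310 172 k 9.333333333333334
26.5 [ 0.5638 -0.0332  0.1471] [ 3.135 -0.055 -0.303] [-0.1  0.4 -1.6] [0.224 0.062 0.01 ] 0.024
off 270 153 k 9.333333333333334
```

View pics/p30.png

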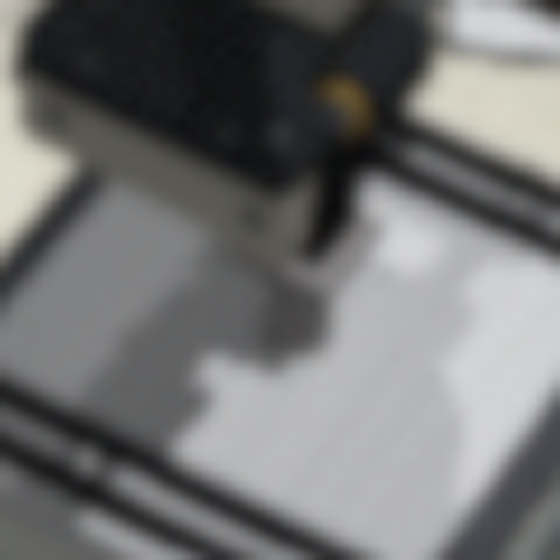

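View pics/p31.png

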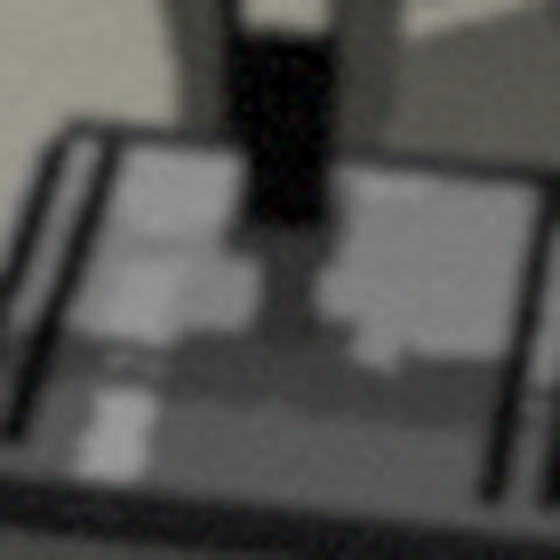

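Call:
{"method": "arm_command", "body": {
  "fingers": [1,1,1,1],
  "dp": [
    [0,-0.0005,-0.005],
    [0,0,-0.005],
    [0,0,-0.005],
    [0,0,0]
  ],
  "roll": [0,0,0,0],
  "newtons": 5
}}

```text
t: 26.95
eef_pos: [0.5641, -0.0338, 0.1308]
ee_rot: [3.135, -0.054, -0.304]
force: [0.2, 0.3, -3.1]
width: 0.0241
```

```bash
python3 look.py side p32 .563 -.034 .09 30;python3 look.py scene p33 .563 -.034 .09 30
```

```text
26.95 [ 0.5641 -0.0338  0.1308] [ 3.135 -0.054 -0.304] [ 0.2  0.3 -3.1] [ 0.549 -0.106  0.041] 0.0241
off 310 172 k 9.333333333333334
27.0 [ 0.5641 -0.0338  0.131 ] [ 3.135 -0.054 -0.303] [ 0.4  0.7 -2.9] [ 0.546 -0.003  0.027] 0.0243
off 270 153 k 9.333333333333334
```

View pics/p32.png

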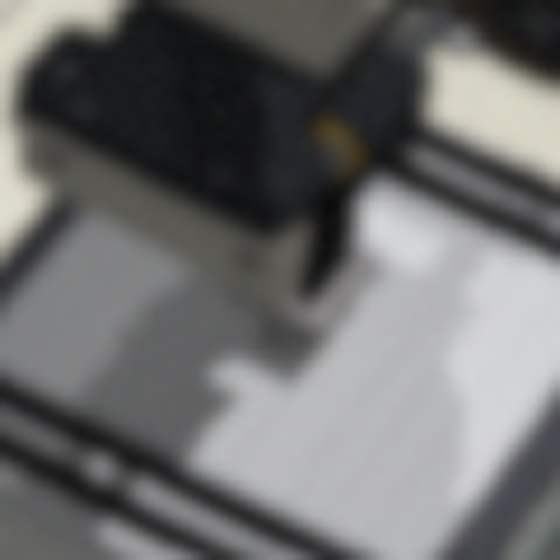

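View pics/p33.png

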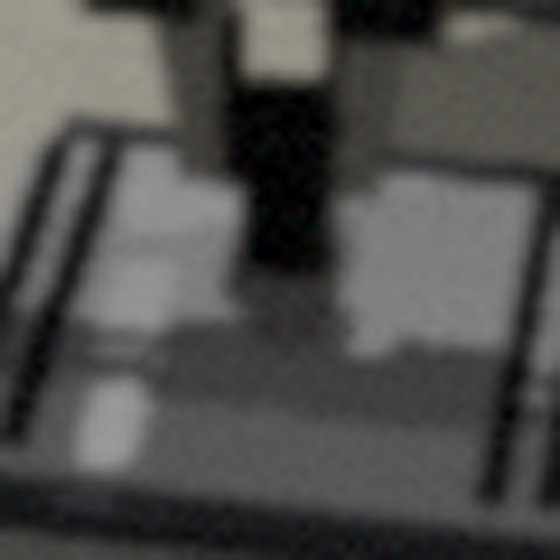

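Call:
{"method": "arm_command", "body": {
  "fingers": [1,1,1,1],
  "dp": [
    [0,0,-0.005],
    [0,0,-0.005],
    [0,0,-0.006],
    [0,0,0]
  ],
  "roll": [0,0,0,0]
}}

```text
t: 27.45
eef_pos: [0.5643, -0.0339, 0.1141]
ee_rot: [3.135, -0.055, -0.303]
force: [0.5, 1.0, -2.4]
width: 0.024
```

Call:
{"method": "arm_command", "body": {
  "fingers": [1,1,1],
  "dp": [
    [0,0,-0.004],
    [0,0,-0.004],
    [0,0,0]
  ],
  "roll": [0,0,0]
}}

```text
t: 27.75
eef_pos: [0.5659, -0.0343, 0.1078]
ee_rot: [3.135, -0.058, -0.302]
force: [0.1, 1.1, -2.3]
width: 0.0239
```

```bash
python3 look.py side p34 .563 -.034 .09 30;python3 look.py scene p35 .563 -.034 .09 30
```

```text
27.75 [ 0.5659 -0.0343  0.1078] [ 3.135 -0.058 -0.302] [ 0.1  1.1 -2.3] [0.363 0.169 0.019] 0.0239
off 310 172 k 9.333333333333334
27.8 [ 0.5659 -0.0343  0.1078] [ 3.135 -0.058 -0.302] [ 0.3  1.2 -2.6] [0.253 0.184 0.016] 0.0241
off 270 153 k 9.333333333333334
```

View pics/p35.png

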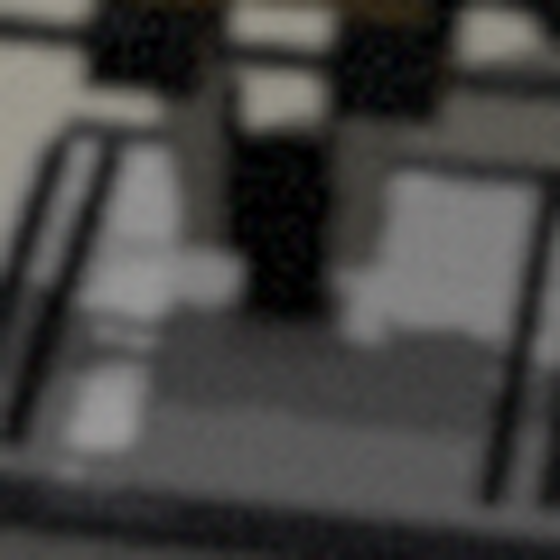

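Call:
{"method": "arm_command", "body": {
  "fingers": [1,1,1],
  "dp": [
    [-0.001,0,-0.004],
    [0,0,-0.004],
    [0,0,-0.004]
  ],
  "roll": [0,0,0],
  "newtons": 15
}}

```text
t: 28.15
eef_pos: [0.5695, -0.0353, 0.1039]
ee_rot: [3.136, -0.069, -0.298]
force: [-8.6, -0.1, 23.8]
width: 0.0237
```

Call:
{"method": "arm_command", "body": {
  "fingers": [0.3,-0.2,-1,-1,-1],
  "dp": [
    [0,0,0.001],
    [0,0,0],
    [0,0,0],
    [0,0,0],
    [0,0,0]
  ],
  "roll": [0,0,0,0,0]
}}

```text
t: 28.65
eef_pos: [0.5699, -0.0354, 0.1057]
ee_rot: [3.137, -0.071, -0.298]
force: [-0.3, -0.0, -0.2]
width: 0.0569
```

Call:
{"method": "arm_command", "body": {
  "fingers": [-1,-1,-1,-1,-1,-1],
  "dp": [
    [0,0,0.02],
    [0,0,0.04],
    [0,0,0.045],
    [-0.03,0.01,0.02],
    [-0.035,0.01,0],
    [0,0,0]
  ],
  "roll": [0,0,0,0,0,0]
}}

```text
t: 29.25
eef_pos: [0.5015, -0.0155, 0.2319]
ee_rot: [3.133, -0.065, -0.3]
force: [0.8, 0.1, 0.9]
width: 0.0877
```

```bash
python3 look.py side p36 .563 -.034 .09 35;python3 look.py scene p37 .563 -.034 .09 35
python3 - <<'E'
from h import *
T=wpose(); np.save('T8.npy',T); s=get_state(); print(s['t'],s['eef_pos'],s['ee_rot'])
im=grab_frame('wrist'); cv2.imwrite('pics/w9.png',im)
E
```

```text
29.25 [ 0.5015 -0.0155  0.2319] [ 3.133 -0.065 -0.3  ] [0.8 0.1 0.9] [ 0.105  0.1   -0.007] 0.0877
off 305 167 k 8.0
29.3 [ 0.5033 -0.0155  0.2322] [ 3.133 -0.066 -0.299] [ 0.1 -0.3  1. ] [0.085 0.047 0.02 ] 0.0877
off 265 148 k 8.0
29.35 [ 0.50407674 -0.01557848  0.23182404] [ 3.13277639 -0.0656096  -0.29914131]
```

View pics/p36.png

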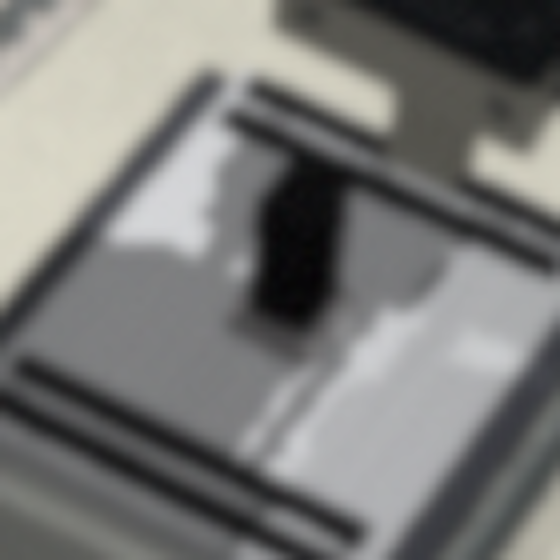

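View pics/p37.png

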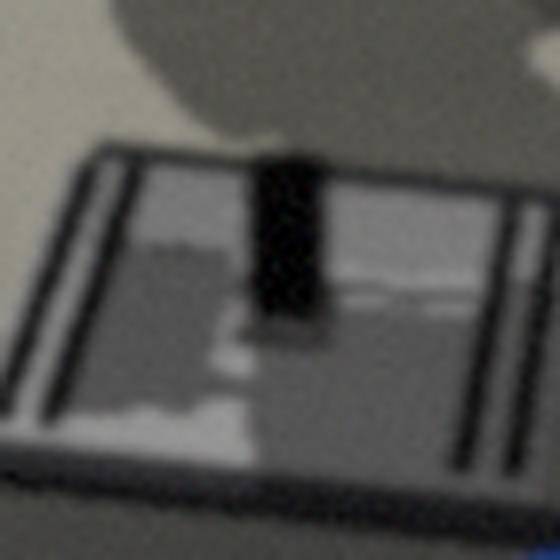

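View pics/w9.png

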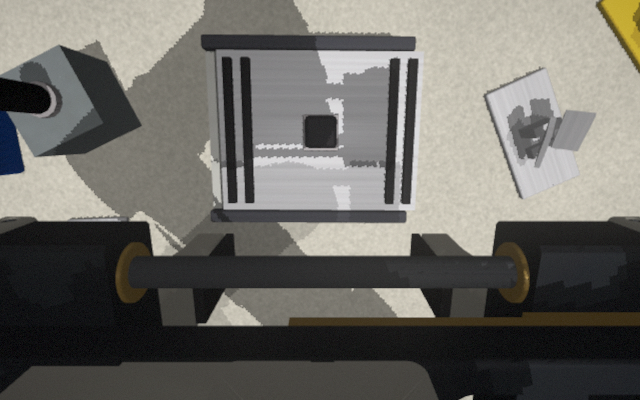

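Run:
```python
from h import *
T=np.load('T8.npy')
im=cv2.imread('pics/w9.png'); cv2.imwrite('pics/w9c.png',cv2.resize(im[95:165,285:355],None,fx=8,fy=8,interpolation=cv2.INTER_CUBIC))
R=np.array([[np.cos(-.30),-np.sin(-.30)],[np.sin(-.30),np.cos(-.30)]])
for h in (0,.004):
  P=[[*(np.array([.5626,-.0336])+R@np.array([a,b])),.137+h] for a,b in ((.012,.012),(.012,-.012),(-.012,-.012),(-.012,.012))]
  F=[[*(np.array([.5626,-.0336])+R@np.array([a,b])),.075+h] for a,b in ((.016,.016),(.016,-.016),(-.016,-.016),(-.016,.016))]
  print('wrist',((wproj(T,P+F)-[285,95])*8).round().tolist())
  print('side',((proj('side',P+F)-[305,167])*8).round().tolist())
  print('scene',((proj('scene',P+F)-[265,148])*8).round().tolist())
```

```text
wrist [[149.0, 160.0], [410.0, 160.0], [408.0, 424.0], [151.0, 424.0], [138.0, 158.0], [418.0, 159.0], [416.0, 442.0], [140.0, 442.0]]
side [[244.0, 199.0], [282.0, 152.0], [347.0, 182.0], [310.0, 230.0], [217.0, 328.0], [266.0, 266.0], [350.0, 306.0], [302.0, 369.0]]
scene [[311.0, 195.0], [236.0, 188.0], [250.0, 141.0], [324.0, 149.0], [322.0, 353.0], [225.0, 343.0], [243.0, 280.0], [338.0, 291.0]]
wrist [[147.0, 157.0], [412.0, 157.0], [410.0, 426.0], [149.0, 425.0], [136.0, 156.0], [420.0, 156.0], [417.0, 443.0], [139.0, 443.0]]
side [[244.0, 190.0], [282.0, 143.0], [348.0, 174.0], [311.0, 222.0], [218.0, 320.0], [267.0, 258.0], [351.0, 298.0], [303.0, 362.0]]
scene [[311.0, 185.0], [236.0, 178.0], [249.0, 131.0], [324.0, 139.0], [322.0, 344.0], [225.0, 334.0], [243.0, 271.0], [338.0, 281.0]]
```

View pics/w9c.png

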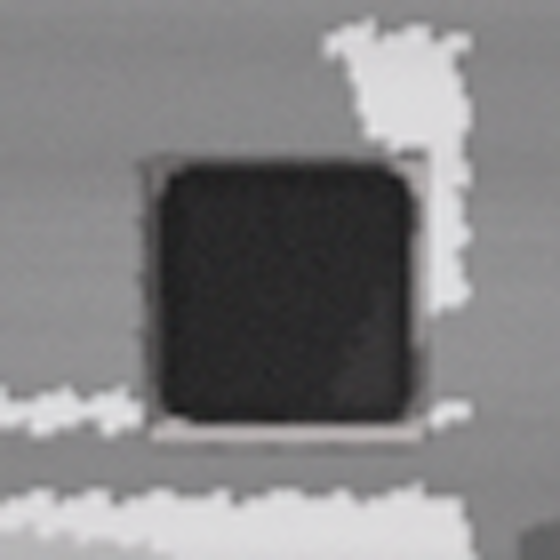

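Call:
{"method": "arm_command", "body": {
  "fingers": [1,1,1,1,1,1,1,1],
  "dp": [
    [0.03,-0.009,0],
    [0.026,-0.008,-0.01],
    [0,0,-0.02],
    [0,0,-0.02],
    [0,0,0],
    [0,0,0],
    [0,0,0],
    [0,0,0]
  ],
  "roll": [0,0,0,0,0,0,0,0],
  "newtons": 20
}}

```text
t: 30.2
eef_pos: [0.5666, -0.035, 0.1767]
ee_rot: [3.128, -0.061, -0.301]
force: [-0.6, -0.5, 0.6]
width: 0.0293
```

Call:
{"method": "arm_command", "body": {
  "fingers": [1,1,1,1,1],
  "dp": [
    [-0.004,0.001,0],
    [0,0,0],
    [0,0,-0.015],
    [0,0,-0.015],
    [-0.001,0,-0.005]
  ],
  "roll": [0,0,0,0,0]
}}

```text
t: 30.7
eef_pos: [0.563, -0.033, 0.1456]
ee_rot: [3.133, -0.068, -0.3]
force: [0.2, -0.2, 0.2]
width: 0.0004
```

Call:
{"method": "arm_command", "body": {
  "fingers": [1,1,1],
  "dp": [
    [0,0,-0.005],
    [0,0,-0.004],
    [0,0,-0.003]
  ],
  "roll": [0,0,0]
}}

```text
t: 31.0
eef_pos: [0.565, -0.033, 0.1376]
ee_rot: [3.133, -0.074, -0.297]
force: [-11.4, 1.9, 36.9]
width: 0.0005
```

Call:
{"method": "arm_command", "body": {
  "fingers": [1,1,1,1,1,1],
  "dp": [
    [0,0,0.01],
    [0,0,0.04],
    [0,0,0.045],
    [-0.03,0.025,0.02],
    [-0.03,0.03,0],
    [0,0,0]
  ],
  "roll": [0,0,0,0,0,0]
}}

```text
t: 31.6
eef_pos: [0.5046, 0.023, 0.2607]
ee_rot: [3.136, -0.078, -0.3]
force: [0.8, -0.0, -0.3]
width: 0.0006
```

Run:
```python
from h import *
s=get_state(); print(s['t'],s['eef_pos'],s['force'])
a=grab_frame('scene'); cv2.imwrite('pics/f_scene.png',cv2.resize(a[140:290,130:500],None,fx=2.1,fy=2.1,interpolation=cv2.INTER_CUBIC))
b=grab_frame('side'); cv2.imwrite('pics/f_side.png',cv2.resize(b[90:390,200:430],None,fx=2,fy=2,interpolation=cv2.INTER_CUBIC))
for n,o,k in(('scene',(130,140),2.1),('side',(200,90),2)):
    print(n,((proj(n,[[.6634,.1976,.07],[.6634,.1976,.138],[.5626,-.0336,.137],[.5626,-.0336,.075]])-o)*k).round())
```

```text
31.6 [0.50456629 0.02295822 0.26066788] [ 0.76133233 -0.01450804 -0.2819843 ]
scene [[559. 140.]
 [568.  98.]
 [357.  61.]
 [358. 100.]]
side [[153. 364.]
 [150. 331.]
 [284. 202.]
 [281. 233.]]
```

View pics/f_scene.png

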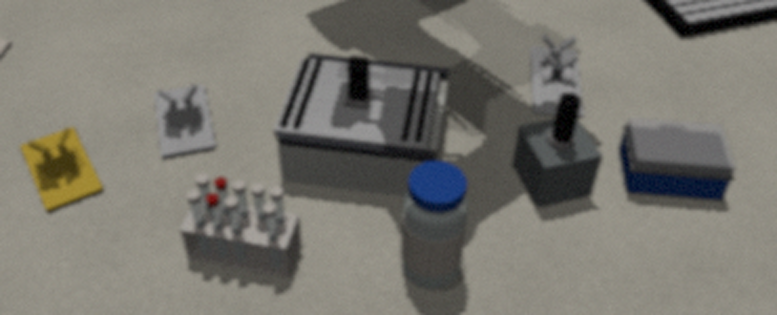

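View pics/f_side.png

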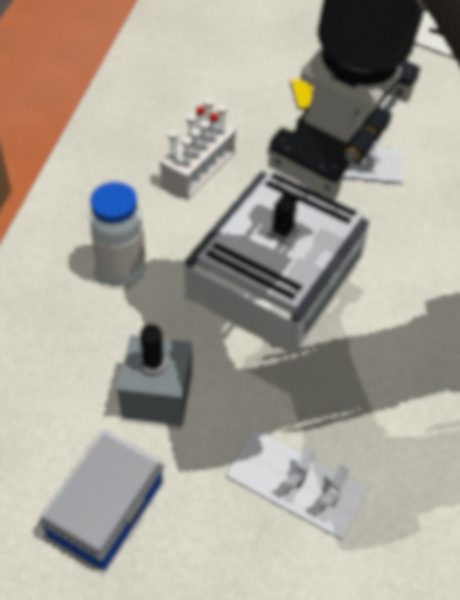

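```bash
python3 -c "
from station import *
print(job_done())"
```

```text
the job is handed in; nothing more can be done
None
```

The job is handed in at about 32 s of the 72 s allowed. The carriage is locked with the bolt fully home in its hole, and the drift is back in its stand.

- **Drift:** Looking into the hole showed the anchor on the deck's -y side. I pushed the drift in until its collar stopped on the plate at about 60 N, which moved the carriage roughly 10 mm. I then put the drift back. Its handle top now lies within 1 or 2 pixels of where a fully seated drift should be, in both fixed cameras.
- **Bolt:** I took it from the tray, let it swing tip-down in a light grip, laid it in the grey cradle and let go. A wrist picture showed it seated with its flange against the trough. I then took it again nearer the handle end and let it swing further. I brought it upright against the hole wall, lowered it and released it.
- **Last checks:** The closed fingers met the bolt's top at 137.6 mm under a 37 N push; fully home is 137 mm. It looks upright from above, and its flange matches the home position to about 1–2 mm. The rack, jar and blue box look unmoved, and the robot was clear of everything at hand-in.
- **Disagreements:**
  - The tool's tilt crept to about 4° over the run; this did not affect the result.
  - Before the bolt went in, the side and scene cameras disagreed by about 3 mm on where its tip was. It entered the hole without touching.

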